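Clear the cassette dock, click the sample cassettes in and start the run

ROBOT

A 7-joint arm with a two-finger parallel gripper is mounted at the origin on a cart in front of the work surface, level with it; the furniture and walls round the work are solid. World frame = base frame: x ahead of the robot, y to its left, z up, the work surface at z = 0. Lengths are in m, angles in rad, forces in N, time in s.
With the tool pointing down it reaches from about 0.4 to 0.75 m from the base axis. Payload 19.5 kg.
Tool frame: the origin (TCP) lies between the finger pads; the fingertips stand ctrl.tip_reach ahead of it and the grasp point (between the pads) is the TCP (ctrl.tip_reach is the distance from the TCP to the fingertips, in m); z points along the fingers, y is the direction in which the jaws open and shut (so a half turn about z gives the same grasp; the last joint's range is limited). The gripper opens to 85 mm and grips with 20 to 120 N. Pads are 22 mm wide; open, the fingers measure 114 mm over their backs; the gripper's body (76 mm by 85 mm) begins 54 mm behind the grasp point. The pads swing forward as they close: fully open they stand 13 mm farther back than shut.
Start: joints at [1.179, 0.707, -0.028, 1.485, 0.022, 0.951, -0.075], TCP at [0.197, -0.54, 0.25] pointing down, gripper open.
Joint ranges: [-2.71, 2.71], [-0.32, 2.16], [-1.57, 1.52], [0, 2.45], [-1.46, 4.6], [0, 2.02], [-2.83, 2.83]. Speed limits (rad/s): [1.89, 1.89, 2.57, 2.57, 3.01, 3.01, 3.01].

INTERFACE

Orientations are given as a 3x3 rotation matrix whose columns are the frame's x, y, z axes.
In Python, from station import get_obs, optics, job, look_for, ctrl gives the robot as it stands.
- The arm moves only by the tool step_arm, never from a script. Its argument "moves" is a list of rows, each an object with "translation": the shift along the tool's x, y, z in mm, a list of three; "turn": the turn about the tool's z in rad. In form: [{"translation": [tx, ty, tz], "turn": turn}, ...]. A call has 1 to 10 rows; each row is the pose to reach, as a shift and turn from the pose commanded when the call began, along the tool's axes at that moment; what a row does not reach only later rows make up. A row lasts 1/10 s, in which the tool goes at most 50 mm and 8.59 degrees, less where a joint would pass 70% of its speed; a pose out of reach is approached as far as the arm can. A call with a gripper value outside its range is refused whole. "fingers" is the opening, from -1 (shut) to 1 (fully open), set as the call begins (left out, the last holds). The fingers move at their own pace and stop on an object; "squeeze" is the grip in N (left out, the last holds). Time passes only in rows, so rows that repeat a pose let the fingers close. It gives the time, the measured TCP pose, the force and the opening at its end, in the units of the state.
- get_obs(): the state, without advancing time (a new reading comes with each control period).
- optics.read_camera(name): name is "scene" or "top" or "wrist"; returns a dict with "frame" (400x640x3 uint8, red, green, blue), "mtx" (3x3 intrinsics, pixels), "R" (3x3) and "t" (3): a world point X has camera coordinates R X + t; the wrist camera has in their place "hand_eye" (4x4, takes a point from camera to tool coordinates, whose origin is the TCP and whose axes are the flange's). Camera axes: x right, y down, z forward; pixel columns grow to the right and rows downward; lengths in m; the calibration is good to about 2 mm. A picture is of the moment at which its call begins: read the wrist's pose just before it. There is no depth.
- job.hand_in(): hands the job in, once; it reports no verdict.
Trained networks look in a picture, given as the dict that the camera call returned (one of the last four; its "shot" number tells which), for a name from the list of things; names that differ only in an ending like _2 or _b are one class to them, and where a whole thing is asked for, a point or a joint stands for the part that bears it (a point fixed in the world has none). Each returns a list of dicts, best first, with "confidence" (0 to 1); they miss things now and then, are a little off and sometimes report something else, mostly with a low value. They report only what shows in the picture. A call takes as long as a camera call.
- look_for(picture, name): "extent" ([left, top, width, height] in pixels, round what is visible of it).
The state is a dict: "time": time; "qpos": joint angles; "dq": joint speeds; "effort": joint torques, N m; "ee_pos": TCP position; "ee_rot": TCP orientation; "ft_force": force on the tool from outside, world axes, zero at the start; "moment": the same for the moment, N m; "grip_width": finger opening in m.
Only numpy, scipy, OpenCV 4.12 (cv2) and the standard library are available. Lean on these libraries where they do the work, as an engineer would, in place of code of your own. Each camera call takes 0.05 s, during which the arm holds its last target.

TASK

Things have been left standing on the loading shelf of the cassette dock: first clear them off and stand them upright on the cork mat. Then slide every sample cassette on the bench from the shelf into the lane of its own colour, fully home, so that the lane's spring catch clicks out behind it. When all of them are latched, press the red start button fully down and let go; leave the open brown bottle and the white bottle with the blue cap where they stand.

Things in the scene. Friction and masses are not known exactly. Their poses are not given: they have to be found in the camera images.
- dock: cassette dock, a fixed grey instrument 246 mm deep, 207 mm wide, white housing at its back (top 80 mm above the bench); origin on the bench under the middle lane. x points into the lanes, away from the robot, y left, z up. Lanes 64 mm apart: blue left (y = +64 mm), yellow middle, green right (y = -64 mm), each with a coloured strip on the shelf's front edge and on the housing
- dock_shelf (a point): point on the top of the loading shelf, on the middle lane's line; axes as the dock's. The shelf is flat, 12 mm above the bench, and reaches from 45 mm before this point (front edge) to 45 mm behind it, where the lanes begin, their floors level with it. Home points are 130 mm on in x
- lane_blue (a point): where the centre of the blue cassette is when fully home against the end stop of the blue lane, 44 mm above the bench. Axes as the dock's: x into the lane, y left, z up. Lanes are 49 mm wide between 15 mm walls with rounded front ends
- catch_blue (a joint): spring catch of the blue lane, a steel ramp standing 9 mm into the lane from its right wall: 0 = sprung out (rest), about 0.007 m while a cassette pushes it aside. Its square back lies 37 mm before the home point; it springs out behind a cassette that is home, leaving it 2 mm of play. Passing it takes about 5 to 12 N along the lane
- cassette_blue_center (a point): centre of the blue sample cassette (may be absent), half-way up its 64 mm height. A flat blue block 70 mm long (x) by 46.6 mm wide (y) by 24 mm high with stepped corners, and a black ribbed grip tab standing on its middle, 14 mm thick along x, 30 mm wide along y, from 24 to 64 mm above the underside. z up. Both ends are alike: it may go in either end first. 0.14 kg
- lane_yellow (a point): where the centre of the yellow cassette is when fully home against the end stop of the yellow lane, 44 mm above the bench. Axes as the dock's: x into the lane, y left, z up. Lanes have overhanging lips, 5 mm each side, so cassettes only slide in from the shelf and cannot be put in from above
- catch_yellow (a joint): spring catch of the yellow lane, a steel ramp standing 9 mm into the lane from its right wall: 0 = sprung out (rest), about 0.007 m while a cassette pushes it aside. Its square back lies 37 mm before the home point; it springs out behind a cassette that is home, leaving it 2 mm of play. Passing it takes about 5 to 12 N along the lane
- cassette_yellow_center (a point): centre of the yellow sample cassette (may be absent), half-way up its 64 mm height. A flat yellow block 70 mm long (x) by 46.6 mm wide (y) by 24 mm high with stepped corners, and a black ribbed grip tab standing on its middle, 14 mm thick along x, 30 mm wide along y, from 24 to 64 mm above the underside. z up. Both ends are alike: it may go in either end first. 0.14 kg
- lane_green (a point): where the centre of the green cassette is when fully home against the end stop of the green lane, 44 mm above the bench. Axes as the dock's: x into the lane, y left, z up. The lips' undersides are 27 mm above the lane floor, their tops 31 mm
- catch_green (a joint): spring catch of the green lane, a steel ramp standing 9 mm into the lane from its right wall: 0 = sprung out (rest), about 0.007 m while a cassette pushes it aside. Its square back lies 37 mm before the home point; it springs out behind a cassette that is home, leaving it 2 mm of play. Passing it takes about 5 to 12 N along the lane
- cassette_green_center (a point): centre of the green sample cassette (may be absent), half-way up its 64 mm height. A flat green block 70 mm long (x) by 46.6 mm wide (y) by 24 mm high with stepped corners, and a black ribbed grip tab standing on its middle, 14 mm thick along x, 30 mm wide along y, from 24 to 64 mm above the underside. z up. Both ends are alike: it may go in either end first. 0.14 kg
- start_button (a joint): red start button, 24 mm across, on the top of the dock's housing in line with the yellow lane: 0 = up, 0.006 m = fully pressed (5 N); springs back
- start_button_top (a point): top of the start button's cap; pressed straight down
- mat: cork mat lying on the bench, fixed, 120 mm (x) by 230 mm (y), 4 mm thick; origin in the middle of its underside, z up
- amber_vial_center (a point): centre of an amber bottle with a black cap (may be absent), 48 mm across up to 78 mm, cap 38 mm across, 102 mm high; z along it, up while it stands
- dropper_bottle_center (a point): centre of a dropper bottle (may be absent), 94 mm high: amber glass body 32 mm across up to 46 mm, then a narrower black cap and red rubber bulb; z along it, up while it stands
- vial_1_center (a point): centre of a small clear vial with a black cap and pale blue contents (may be absent), 23 mm across, 46 mm high; z along it, up while it stands
- brown_bottle_center (a point): bystander: open reddish-brown bottle, 49 mm across, 112 mm high; centre half-way up
- white_bottle_small_center (a point): bystander: white bottle with a blue cap, 60 mm across, 109 mm high; centre half-way up

How it is judged:
By the outcome, as a careful person would: the job done as asked, in the order asked, and still so for the second after the job is handed in, with the robot touching nothing.
Of amber_vial, dropper_bottle, vial_1 only 2 to 3 are there at a start; the rules pass over those that are not, and their reading is None.
Of cassette_blue, cassette_yellow, cassette_green only 2 to 3 are there at a start; the rules pass over those that are not, and their reading is None.
At some moment in a run one of cassette_blue, cassette_yellow, cassette_green may be knocked a few centimetres aside while the robot is not near it.
It also fails if it takes over 210 s, if anything falls off the work surface, if the arm or the gripper's body presses on something with over 40 N, if the wrist force passes 120 N, or if a joint passes its speed limit or range.

## Working session

There is one attempt and no reset: what is moved stays moved. The work goes in short steps, Python scripts to look and compute and a tool call to move; the robot and the scene stay as the last step left them, time stands still between calls to the robot, and variables do not carry over. Pictures are saved under pics/ and viewed, and the job is handed in when it is done.

Besides the shell and the picture viewer there is one more tool, called after "Request:" by a JSON object that holds its "op" and its "data", one argument or row to a line. step_arm: Moves the arm, as the interface text tells. Its arguments: {"type":"object","properties":{"moves":{"type":"array"},"fingers":{"type":"number"},"squeeze":{"type":"number"}},"required":["moves"]}

```bash
ls -la; mkdir -p pics
cat > h.py <<'E'
import numpy as np, cv2
from station import get_obs, optics, job, look_for, ctrl
def shot(name, fn=None):
    o=get_obs(); p=optics.read_camera(name)
    if fn: cv2.imwrite('pics/'+fn, cv2.cvtColor(p['frame'],cv2.COLOR_RGB2BGR))
    if name=='wrist':
        H=np.array(p['hand_eye']); R=np.array(o['ee_rot']); t=np.array(o['ee_pos'])
        Rcw=R@H[:3,:3]; c=R@H[:3,3]+t
        p['Rw']=Rcw.T; p['tw']=-Rcw.T@c
    else: p['Rw']=np.array(p['R']); p['tw']=np.array(p['t'])
    return p
def ray(p,uv,z):
    K=np.array(p['mtx']); d=p['Rw'].T@np.linalg.inv(K)@np.array([uv[0],uv[1],1.]); c=-p['Rw'].T@p['tw']
    return c+d*(z-c[2])/d[2]
def proj(p,X):
    x=np.array(p['mtx'])@(p['Rw']@np.array(X)+p['tw']); return x[:2]/x[2]
E
python3 - <<'E'
from h import *
o=get_obs(); print({k:np.round(v,3).tolist() for k,v in o.items()}); print(ctrl.tip_reach)
for n in ('scene','top','wrist'):
    p=shot(n,n+'0.png'); print(n, (-p['Rw'].T@p['tw']).round(3), np.round(p['mtx'],0).tolist())
    if n=='wrist': print(np.round(p['hand_eye'],3))
    for k in ['dock','cassette_blue_center','cassette_yellow_center','cassette_green_center','start_button','mat','amber_vial_center','dropper_bottle_center','vial_1_center','brown_bottle_center','white_bottle_small_center']:
        r=look_for(p,k); print(' ',k,[(np.round(x['extent']).tolist(),round(x['confidence'],2)) for x in r[:3]])
E
```

```text
total 12
drwxr-xr-x  3 agent agent 4096 Dec  7 15:04 .
drwxr-xr-x 23 root  root  4096 Dec  7 15:04 ..
drwxr-xr-x  2 agent agent 4096 Dec  7 15:04 pics
{'time': 0.0, 'qpos': [1.179, 0.707, -0.028, 1.485, 0.022, 0.951, -0.076], 'dq': [0.001, -0.001, -0.001, 0.001, -0.001, -0.0, 0.002], 'effort': [-0.002, -88.32, 1.234, -23.616, 0.017, 0.006, 0.0], 'ee_pos': [0.197, -0.54, 0.25], 'ee_rot': [[0.939, 0.343, -0.0], [0.343, -0.939, 0.001], [-0.0, -0.001, -1.0]], 'ft_force': [-0.178, 0.586, 0.145], 'moment': [0.017, -0.033, -0.064], 'grip_width': 0.085}
0.019
scene [0.157 0.386 0.726] [[377.0, 0.0, 316.0], [0.0, 377.0, 194.0], [0.0, 0.0, 1.0]]
  dock [([207.0, 218.0, 143.0, 129.0], 0.88)]
  cassette_blue_center [([323.0, 218.0, 29.0, 30.0], 0.95)]
  cassette_yellow_center [([342.0, 198.0, 30.0, 27.0], 0.87), ([322.0, 220.0, 29.0, 31.0], 0.16)]
  cassette_green_center [([375.0, 182.0, 30.0, 26.0], 0.64)]
  start_button [([240.0, 231.0, 10.0, 11.0], 0.53)]
  mat [([282.0, 172.0, 75.0, 57.0], 0.6)]
  amber_vial_center [([302.0, 264.0, 22.0, 43.0], 0.72), ([318.0, 255.0, 14.0, 27.0], 0.56), ([24
[... 1053 characters left out ...]
54.0, 234.0, 15.0, 9.0], 0.61), ([336.0, 211.0, 21.0, 24.0], 0.51)]
  vial_1_center [([205.0, 232.0, 12.0, 9.0], 0.49)]
  brown_bottle_center [([276.0, 126.0, 15.0, 26.0], 0.87)]
  white_bottle_small_center [([411.0, 177.0, 32.0, 28.0], 0.69)]
wrist [ 0.272 -0.512  0.374] [[292.0, 0.0, 322.0], [0.0, 292.0, 200.0], [0.0, 0.0, 1.0]]
[[-0.001 -0.949 -0.316  0.08 ]
 [ 1.    -0.001 -0.    -0.001]
 [ 0.    -0.316  0.949 -0.123]
 [ 0.     0.     0.     1.   ]]
  dock []
  cassette_blue_center []
  cassette_yellow_center []
  cassette_green_center []
  start_button []
  mat []
  amber_vial_center []
  dropper_bottle_center []
  vial_1_center []
  brown_bottle_center []
  white_bottle_small_center []
```

View pics/scene0.png

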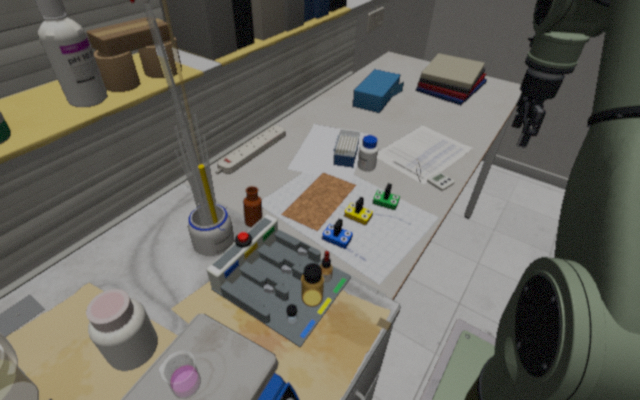

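View pics/top0.png

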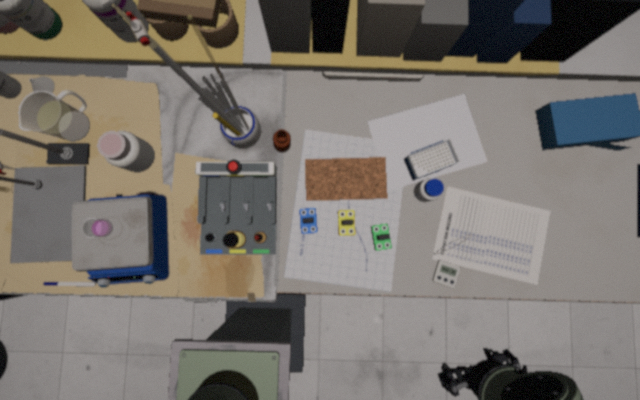

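View pics/wrist0.png

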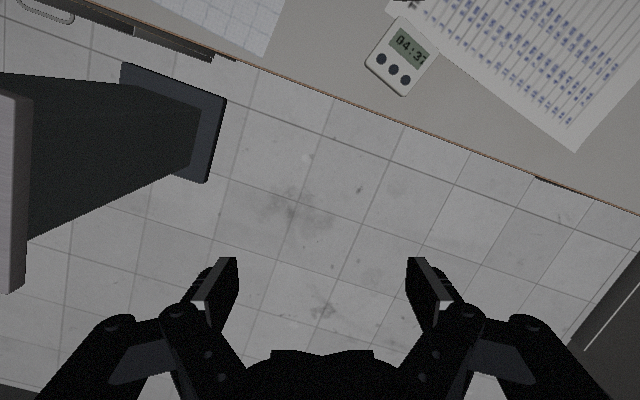

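Run:
```python
from h import *
p=shot('top','top1.png'); s=shot('scene')
f=p['frame'][120:270,185:400]; cv2.imwrite('pics/topc.png',cv2.cvtColor(cv2.resize(f,None,fx=3.7,fy=3.7,interpolation=cv2.INTER_CUBIC),cv2.COLOR_RGB2BGR))
f=s['frame'][160:350,190:410]; cv2.imwrite('pics/scenec.png',cv2.cvtColor(cv2.resize(f,None,fx=3.1,fy=3.1,interpolation=cv2.INTER_CUBIC),cv2.COLOR_RGB2BGR))
for n,uv,z in [('button',(234.5,167),.086),('mat c',(346,179),.004),('mat tl',(306,158),.004),('mat br',(387,200),.004),('dockfl',(202,254),.012),('dockfr',(275,254),.012),('cb tab',(308,220),.064),('cy',(347,222),.064),('cg',(382,237),.064),('vial',(210,238),.058),('amber',(233,240),.114),('drop',(261,238),.1),('brown',(282,137),.112),('white',(431,187),.109)]:
    print(n,ray(p,uv,z).round(3))
```

```text
button [ 0.614 -0.005  0.086]
mat c [ 0.603 -0.302  0.004]
mat tl [ 0.66  -0.187  0.004]
mat br [ 0.548 -0.418  0.004]
dockfl [0.384 0.086 0.012]
dockfr [ 0.389 -0.112  0.012]
cb tab [ 0.483 -0.2    0.064]
cy [ 0.481 -0.303  0.064]
cg [ 0.445 -0.395  0.064]
vial [0.428 0.055 0.058]
amber [ 0.426 -0.017  0.114]
drop [ 0.433 -0.084  0.1  ]
brown [ 0.691 -0.128  0.112]
white [ 0.575 -0.511  0.109]
```

View pics/topc.png

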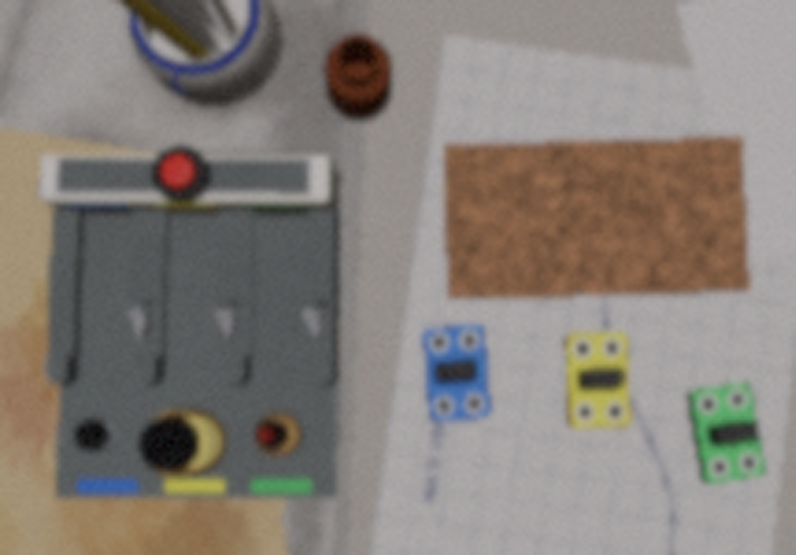

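View pics/scenec.png

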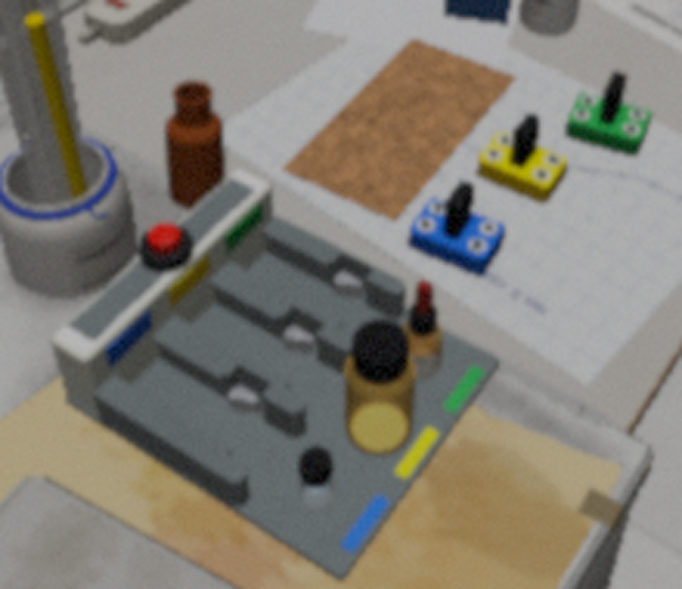

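Request:
{"op": "step_arm", "data": {
  "moves": [
    {"translation":[337,-185,-50],"turn":-1.22},
    {"translation":[337,-185,-50],"turn":-1.22},
    {"translation":[337,-185,-50],"turn":-1.22},
    {"translation":[337,-185,-50],"turn":-1.22},
    {"translation":[337,-185,-50],"turn":-1.22},
    {"translation":[337,-185,-50],"turn":-1.22},
    {"translation":[337,-185,-50],"turn":-1.22},
    {"translation":[337,-185,-50],"turn":-1.22},
    {"translation":[337,-185,-50],"turn":-1.22},
    {"translation":[337,-185,-50],"turn":-1.22}
  ]
}}

```text
time: 2.9
ee_pos: [0.4503, -0.2507, 0.3002]
ee_rot: [[0.0, 1.0, -0.0], [1.0, -0.0, -0.0], [-0.0, -0.0, -1.0]]
ft_force: [-0.1, 0.5, -0.5]
grip_width: 0.0854
```

Run:
```python
from h import *
o=get_obs(); print({k:np.round(v,3).tolist() for k,v in o.items()})
p=shot('wrist','w1.png'); print((-p['Rw'].T@p['tw']).round(3))
for k in ['cassette_blue_center','cassette_yellow_center','cassette_green_center','mat','brown_bottle_center','white_bottle_small_center']:
    r=look_for(p,k); print(' ',k,[(np.round(x['extent']).tolist(),round(x['confidence'],2)) for x in r[:3]])
```

```text
{'time': 2.9, 'qpos': [0.648, 0.573, -0.362, 1.61, 0.23, 1.001, 0.214], 'dq': [0.027, -0.001, 0.029, 0.009, -0.006, -0.004, -0.025], 'effort': [-4.041, -77.22, -6.421, -24.361, 0.001, 0.053, 0.676], 'ee_pos': [0.45, -0.251, 0.3], 'ee_rot': [[0.0, 1.0, -0.0], [1.0, -0.0, -0.0], [-0.0, -0.0, -1.0]], 'ft_force': [-0.12, 0.545, -0.477], 'moment': [-0.04, 0.014, 0.026], 'grip_width': 0.085}
[ 0.449 -0.169  0.424]
  cassette_blue_center [([320.0, 104.0, 56.0, 40.0], 0.88)]
  cassette_yellow_center [([316.0, 179.0, 49.0, 41.0], 0.79)]
  cassette_green_center [([294.0, 236.0, 48.0, 48.0], 0.9), ([494.0, 28.0, 101.0, 53.0], 0.19)]
  mat [([382.0, 115.0, 90.0, 150.0], 0.93)]
  brown_bottle_center [([493.0, 30.0, 103.0, 52.0], 0.75)]
  white_bottle_small_center [([378.0, 299.0, 46.0, 66.0], 0.71)]
```

View pics/w1.png

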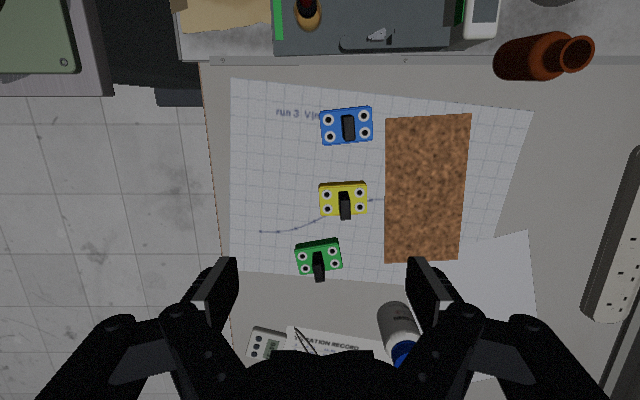

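Request:
{"op": "step_arm", "data": {
  "moves": [
    {"translation":[240,0,-20],"turn":0},
    {"translation":[240,0,-20],"turn":0},
    {"translation":[240,0,-20],"turn":0},
    {"translation":[240,0,-20],"turn":0},
    {"translation":[240,0,-20],"turn":0},
    {"translation":[240,0,-20],"turn":0},
    {"translation":[240,0,-20],"turn":0}
  ]
}}

```text
time: 3.95
ee_pos: [0.4505, -0.0106, 0.3204]
ee_rot: [[0.0, 1.0, 0.0], [1.0, -0.0, -0.0], [-0.0, 0.0, -1.0]]
ft_force: [0.6, -1.3, 0.6]
grip_width: 0.0853
```

Run:
```python
from h import *
o=get_obs(); print(np.round(o['ee_pos'],4),np.round(o['dq'],3))
p=shot('wrist','w2.png'); 
np.savez('w2.npz',**{k:p[k] for k in ('frame','mtx','Rw','tw')})
for k in ['dock','start_button','amber_vial_center','dropper_bottle_center','vial_1_center','cassette_blue_center','cassette_yellow_center','cassette_green_center']:
    r=look_for(p,k); print(' ',k,[(np.round(x['extent']).tolist(),round(x['confidence'],2)) for x in r[:3]])
```

```text
[ 0.4505 -0.0106  0.3204] [0.042 0.007 0.014 0.    0.002 0.002 0.012]
  dock [([355.0, 167.0, 18.0, 12.0], 0.65), ([274.0, 76.0, 201.0, 162.0], 0.63)]
  start_button [([445.0, 157.0, 25.0, 19.0], 0.78), ([356.0, 212.0, 14.0, 7.0], 0.62)]
  amber_vial_center [([282.0, 144.0, 39.0, 47.0], 0.89)]
  dropper_bottle_center [([298.0, 191.0, 23.0, 34.0], 0.97)]
  vial_1_center [([299.0, 102.0, 16.0, 21.0], 0.66), ([358.0, 169.0, 14.0, 10.0], 0.39)]
  cassette_blue_center [([320.0, 251.0, 44.0, 48.0], 0.88)]
  cassette_yellow_center [([317.0, 307.0, 40.0, 41.0], 0.91)]
  cassette_green_center [([306.0, 347.0, 29.0, 9.0], 0.62), ([320.0, 253.0, 46.0, 45.0], 0.24)]
```

View pics/w2.png

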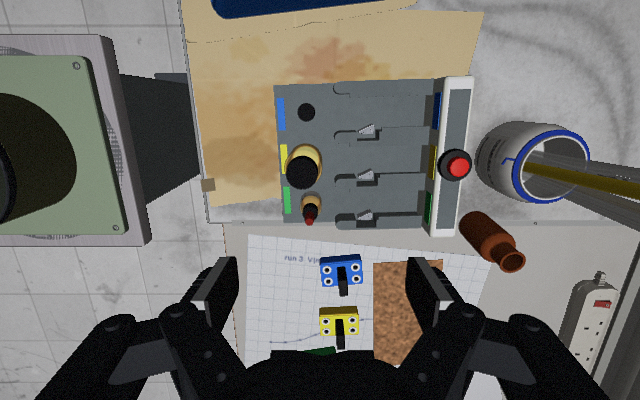

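Run:
```python
import cv2
f=cv2.imread('pics/w2.png')[70:245,265:485]
cv2.imwrite('pics/w2c.png',cv2.resize(f,None,fx=3.4,fy=3.4,interpolation=cv2.INTER_CUBIC))
```

```text
(no output)
```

View pics/w2c.png

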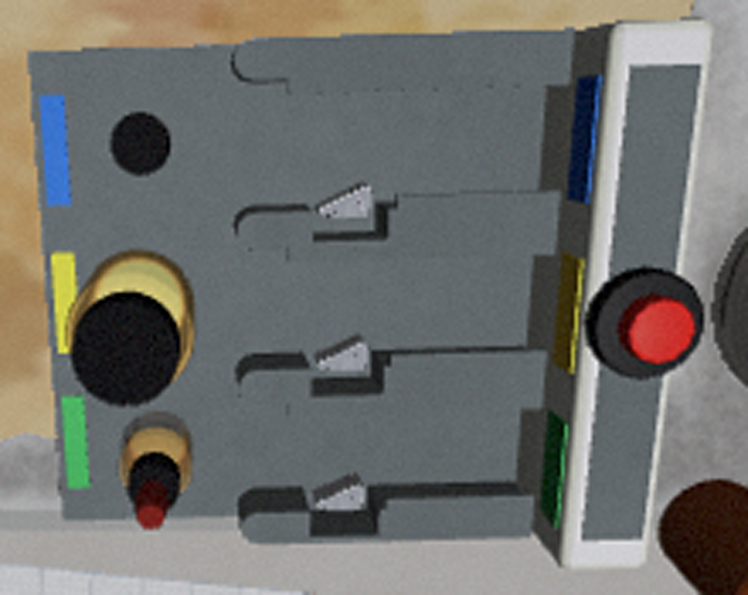

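```bash
cat > cal.py <<'E'
from h import *
w=dict(np.load('w2.npz'))
def c(u,v): return (265+u/3.4-.35,70+v/3.4-.35)
P={}
for n,uv,z in [('FL',(30,52),.012),('FR',(64,518),.012),('sb',(56,150),.012),('sy',(63,302),.012),('sg',(75,442),.012),('hTL',(613,25),.08),('hTLb',(710,22),.08),('hTR',(562,565),.08),('hTRb',(638,567),.08),('button',(661,329),.09),('vialtop',(140,143),.058),('ambertop',(126,347),.114),('drop bulb',(151,516),.106),('drop base',(156,420),.02)]:
    P[n]=ray(w,c(*uv),z); print(n,P[n].round(4))
E
python3 cal.py
```

```text
FL [0.3827 0.0947 0.012 ]
FR [ 0.3879 -0.1093  0.012 ]
sb [0.3915 0.0566 0.012 ]
sy [ 0.3917 -0.0072  0.012 ]
sg [ 0.3945 -0.0717  0.012 ]
hTL [0.5909 0.0993 0.08  ]
hTLb [0.6235 0.1002 0.08  ]
hTR [ 0.597  -0.1014  0.08  ]
hTRb [ 0.6277 -0.1023  0.08  ]
button [ 0.6178 -0.003   0.09  ]
vialtop [0.429  0.0606 0.058 ]
ambertop [ 0.426  -0.0041  0.114 ]
drop bulb [ 0.4332 -0.0693  0.106 ]
drop base [ 0.432  -0.0587  0.02  ]
```

Request:
{"op": "step_arm", "data": {
  "moves": [
    {"translation":[6.5,-24.5,40]},
    {"translation":[6.5,-24.5,90]},
    {"translation":[6.5,-24.5,140]},
    {"translation":[6.5,-24.5,170]},
    {"translation":[6.5,-24.5,200]},
    {"translation":[6.5,-24.5,225]},
    {"translation":[6.5,-24.5,245]},
    {"translation":[6.5,-24.5,254]},
    {"translation":[6.5,-24.5,254]}
  ],
  "fingers": 1
}}

```text
invalid input at $.moves[0]: expected keys translation, turn
```

Run:
```python
from h import *
shot('wrist','w3.png')
```

```text
(no output)
```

View pics/w3.png

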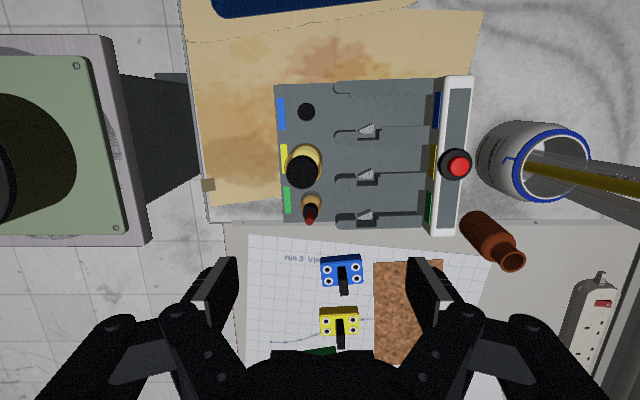

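The call was refused because the turn key was missing, and the view hasn't changed. Sending it again with the key.

Request:
{"op": "step_arm", "data": {
  "moves": [
    {"translation":[6.5,-24.5,40],"turn":0},
    {"translation":[6.5,-24.5,90],"turn":0},
    {"translation":[6.5,-24.5,140],"turn":0},
    {"translation":[6.5,-24.5,170],"turn":0},
    {"translation":[6.5,-24.5,200],"turn":0},
    {"translation":[6.5,-24.5,225],"turn":0},
    {"translation":[6.5,-24.5,245],"turn":0},
    {"translation":[6.5,-24.5,254],"turn":0},
    {"translation":[6.5,-24.5,254],"turn":0}
  ],
  "fingers": 1
}}

```text
time: 5.35
ee_pos: [0.4257, -0.0043, 0.0657]
ee_rot: [[0.001, 1.0, -0.001], [1.0, -0.001, -0.0], [-0.0, -0.001, -1.0]]
ft_force: [0.0, 0.2, 0.6]
grip_width: 0.0853
```

Run:
```python
from h import *
shot('wrist','w4.png')
```

```text
(no output)
```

View pics/w4.png

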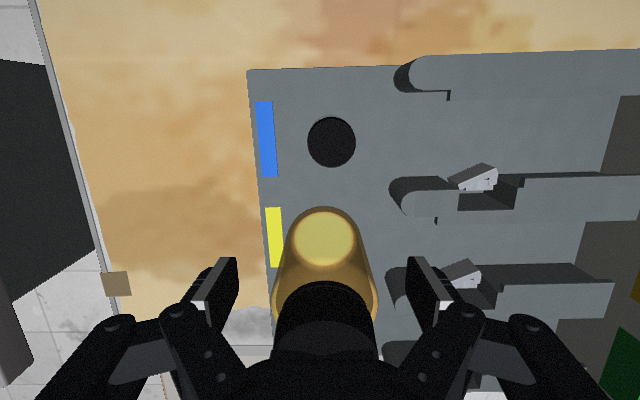

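Request:
{"op": "step_arm", "data": {
  "moves": [
    {"translation":[0,0,0],"turn":0},
    {"translation":[0,0,0],"turn":0},
    {"translation":[0,0,0],"turn":0},
    {"translation":[0,0,0],"turn":0},
    {"translation":[0,0,0],"turn":0},
    {"translation":[0,0,0],"turn":0},
    {"translation":[0,0,0],"turn":0},
    {"translation":[0,0,0],"turn":0}
  ],
  "fingers": -1,
  "squeeze": 35
}}

```text
time: 6.2
ee_pos: [0.4263, -0.0044, 0.0671]
ee_rot: [[0.001, 1.0, 0.001], [1.0, -0.001, 0.0], [0.0, 0.001, -1.0]]
ft_force: [-1.8, -0.3, 14.3]
grip_width: 0.0476
```

Run:
```python
from h import *
p=shot('wrist','w5.png')
for n,uv in [('FL',(248,70)),('sbTL',(256,102)),('sbBR',(277,176))]: print(n,ray(p,uv,.012).round(4))
# mat from saved top estimate
```

```text
FL [0.3838 0.0948 0.012 ]
sbTL [0.3871 0.0778 0.012 ]
sbBR [0.397  0.0339 0.012 ]
```

Request:
{"op": "step_arm", "data": {
  "moves": [
    {"translation":[0,0,-20],"turn":0},
    {"translation":[0,0,-60],"turn":0},
    {"translation":[0,0,-105],"turn":0},
    {"translation":[0,0,-150],"turn":0},
    {"translation":[-30,15,-180],"turn":0},
    {"translation":[-75,35,-180],"turn":0},
    {"translation":[-120,57,-180],"turn":0},
    {"translation":[-165,80,-180],"turn":0},
    {"translation":[-205,100,-180],"turn":0},
    {"translation":[-245,120,-180],"turn":0}
  ]
}}

```text
time: 7.25
ee_pos: [0.5459, -0.2517, 0.2467]
ee_rot: [[0.002, 1.0, 0.0], [1.0, -0.002, 0.0], [0.0, 0.0, -1.0]]
ft_force: [-0.4, 1.3, -1.3]
grip_width: 0.0469
```

Request:
{"op": "step_arm", "data": {
  "moves": [
    {"translation":[-40,20,0],"turn":0},
    {"translation":[-80,40,0],"turn":0},
    {"translation":[-121,59,0],"turn":0},
    {"translation":[-121,59,0],"turn":0},
    {"translation":[-121,59,40],"turn":0},
    {"translation":[-121,59,90],"turn":0},
    {"translation":[-121,59,135],"turn":0},
    {"translation":[-121,59,160],"turn":0},
    {"translation":[-121,59,170],"turn":0},
    {"translation":[-121,59,170],"turn":0}
  ]
}}

```text
time: 8.25
ee_pos: [0.6044, -0.3703, 0.076]
ee_rot: [[0.001, 1.0, -0.001], [1.0, -0.001, 0.001], [0.001, -0.001, -1.0]]
ft_force: [0.4, -0.4, 0.0]
grip_width: 0.0471
```

Run:
```python
from h import *
shot('wrist','w6.png');shot('scene','s6.png')
```

```text
(no output)
```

View pics/w6.png

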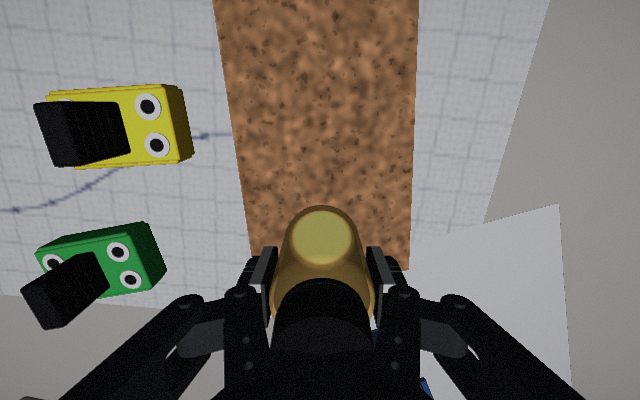

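View pics/s6.png

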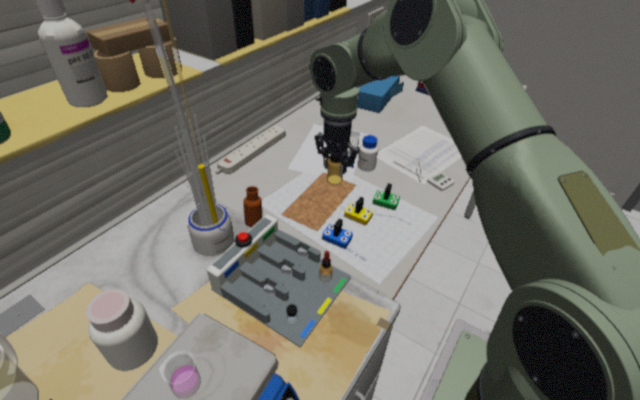

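Run:
```python
from h import *
p=shot('wrist')
for uv in [(410,268),(253,256),(214,0),(419,0)]: print(ray(p,uv,.004).round(4))
```

```text
[ 0.6721 -0.4102  0.004 ]
[ 0.5516 -0.3995  0.004 ]
[ 0.5418 -0.2324  0.004 ]
[ 0.6606 -0.2326  0.004 ]
```

Request:
{"op": "step_arm", "data": {
  "moves": [
    {"translation":[0,0,7],"turn":0},
    {"translation":[0,0,11],"turn":0},
    {"translation":[0,0,14],"turn":0},
    {"translation":[0,0,15],"turn":0},
    {"translation":[0,0,16],"turn":0}
  ]
}}

```text
time: 8.9
ee_pos: [0.6046, -0.3705, 0.0602]
ee_rot: [[0.001, 1.0, -0.0], [1.0, -0.001, 0.0], [0.0, -0.0, -1.0]]
ft_force: [0.3, -0.3, -0.1]
grip_width: 0.0468
```

Request:
{"op": "step_arm", "data": {
  "moves": [
    {"translation":[0,0,1],"turn":0},
    {"translation":[0,0,2],"turn":0},
    {"translation":[0,0,2],"turn":0}
  ]
}}

```text
time: 9.2
ee_pos: [0.6047, -0.3706, 0.0593]
ee_rot: [[0.001, 1.0, 0.0], [1.0, -0.001, -0.0], [-0.0, 0.0, -1.0]]
ft_force: [-4.8, 2.4, 11.5]
grip_width: 0.0472
```

Request:
{"op": "step_arm", "data": {
  "moves": [
    {"translation":[0,0,-0.5],"turn":0},
    {"translation":[0,0,-0.5],"turn":0},
    {"translation":[0,0,-0.5],"turn":0},
    {"translation":[0,0,-0.5],"turn":0},
    {"translation":[0,0,-0.5],"turn":0},
    {"translation":[0,0,-30],"turn":0},
    {"translation":[0,0,-80],"turn":0},
    {"translation":[0,0,-130],"turn":0},
    {"translation":[0,0,-180],"turn":0},
    {"translation":[0,0,-200],"turn":0}
  ],
  "fingers": 1
}}

```text
time: 10.2
ee_pos: [0.6054, -0.3708, 0.2635]
ee_rot: [[0.001, 1.0, 0.005], [1.0, -0.001, -0.002], [-0.002, 0.005, -1.0]]
ft_force: [0.4, 0.7, 0.1]
grip_width: 0.0856
```

Run:
```python
from h import *
print(get_obs()['ee_pos'].round(4) if hasattr(get_obs()['ee_pos'],'round') else get_obs()['ee_pos'])
shot('wrist','w7.png')
```

```text
[ 0.6054 -0.3708  0.2635]
```

View pics/w7.png

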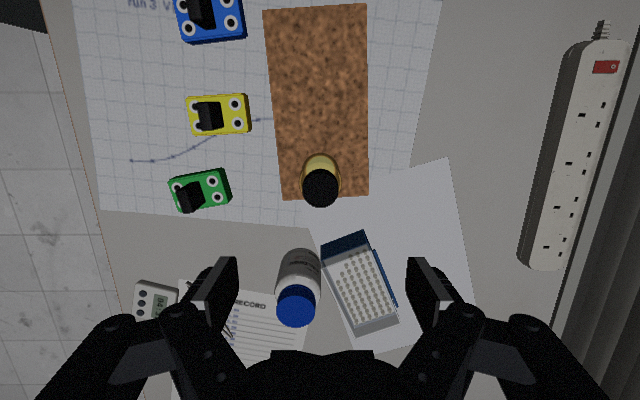

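Request:
{"op": "step_arm", "data": {
  "moves": [
    {"translation":[43,-24,0],"turn":0},
    {"translation":[86,-49,0],"turn":0},
    {"translation":[129,-73,0],"turn":0},
    {"translation":[172,-98,0],"turn":0},
    {"translation":[215,-122,0],"turn":0},
    {"translation":[258,-147,0],"turn":0},
    {"translation":[302,-172,0],"turn":0},
    {"translation":[302,-172,30],"turn":0},
    {"translation":[302,-172,80],"turn":0},
    {"translation":[302,-172,110],"turn":0}
  ]
}}

```text
time: 11.25
ee_pos: [0.4321, -0.0677, 0.1463]
ee_rot: [[-0.0, 1.0, -0.001], [1.0, 0.0, 0.001], [0.001, -0.001, -1.0]]
ft_force: [1.4, -0.5, -0.1]
grip_width: 0.0856
```

Run:
```python
from h import *
p=shot('wrist','w8.png'); print(get_obs()['ee_pos'])
for k in ['dropper_bottle_center','vial_1_center']:
    r=look_for(p,k); print(' ',k,[(np.round(x['extent']).tolist(),round(x['confidence'],2)) for x in r[:3]])
```

```text
[ 0.43128623 -0.06770186  0.14333629]
  dropper_bottle_center [([304.0, 186.0, 42.0, 66.0], 0.71)]
  vial_1_center [([301.0, 7.0, 33.0, 50.0], 0.74), ([334.0, 284.0, 76.0, 75.0], 0.4), ([584.0, 224.0, 56.0, 85.0], 0.38)]
```

View pics/w8.png

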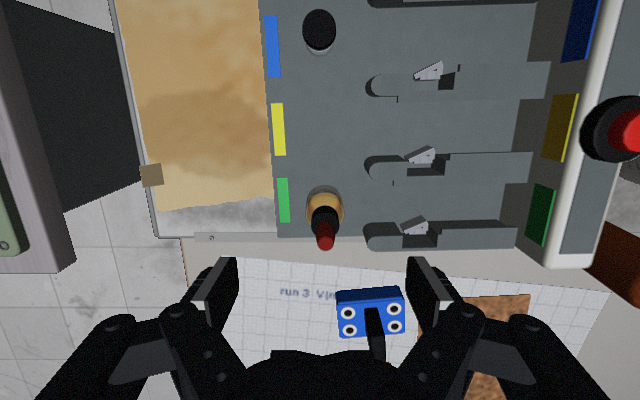

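Run:
```python
from h import *
p=shot('wrist'); print(get_obs()['ee_pos'])
print(ray(p,(325,243),.103).round(4), ray(p,(325,206),.058).round(4), ray(p,(318,24),.058).round(4), proj(p,[.433,-.069,.106]))
print('FR',ray(p,(279,239),.012),'strips',[ray(p,c,.012).round(4) for c in [(272,46),(278,129),(283.5,200)]])
```

```text
[ 0.43303123 -0.06822507  0.14894073]
[ 0.433  -0.0712  0.103 ] [ 0.4334 -0.0621  0.058 ] [0.4285 0.0616 0.058 ] [324.98594793 242.06992347]
FR [ 0.38881753 -0.11260753  0.012     ] strips [array([0.3912, 0.0567, 0.012 ]), array([ 0.3929, -0.0077,  0.012 ]), array([ 0.3949, -0.0724,  0.012 ])]
```

Request:
{"op": "step_arm", "data": {
  "moves": [
    {"translation":[0,0,35],"turn":0},
    {"translation":[0,0,65],"turn":0},
    {"translation":[0,0,85],"turn":0},
    {"translation":[0,0,98],"turn":0},
    {"translation":[0,0,98],"turn":0},
    {"translation":[0,0,98],"turn":0}
  ]
}}

```text
time: 12.05
ee_pos: [0.4336, -0.0686, 0.0516]
ee_rot: [[0.001, 1.0, 0.002], [1.0, -0.001, -0.0], [-0.0, 0.002, -1.0]]
ft_force: [0.7, 0.0, 0.7]
grip_width: 0.0852
```

Request:
{"op": "step_arm", "data": {
  "moves": [
    {"translation":[0,0,0],"turn":0},
    {"translation":[0,0,0],"turn":0},
    {"translation":[0,0,0],"turn":0},
    {"translation":[0,0,0],"turn":0},
    {"translation":[0,0,0],"turn":0},
    {"translation":[0,0,0],"turn":0},
    {"translation":[0,0,0],"turn":0},
    {"translation":[0,0,0],"turn":0},
    {"translation":[0,0,0],"turn":0}
  ],
  "fingers": -1,
  "squeeze": 25
}}

```text
time: 12.95
ee_pos: [0.4332, -0.0684, 0.0507]
ee_rot: [[0.001, 1.0, 0.001], [1.0, -0.001, -0.0], [-0.0, 0.001, -1.0]]
ft_force: [-0.0, -1.2, 9.6]
grip_width: 0.0308
```

Run:
```python
from h import *
p=shot('wrist','w9.png'); print(get_obs()['ee_pos'])
```

```text
[ 0.433123   -0.06837593  0.05068332]
```

View pics/w9.png

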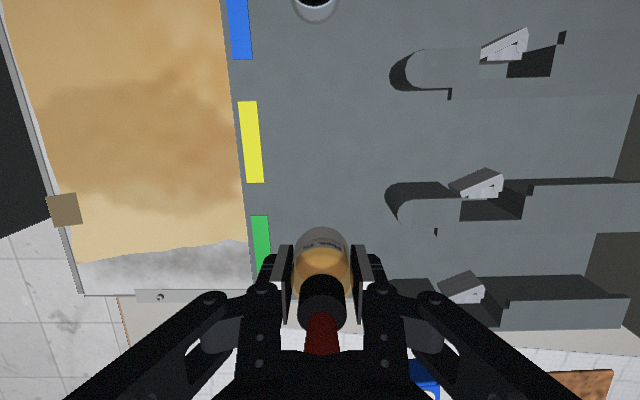

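Request:
{"op": "step_arm", "data": {
  "moves": [
    {"translation":[0,0,-20],"turn":0},
    {"translation":[0,0,-60],"turn":0},
    {"translation":[0,0,-105],"turn":0},
    {"translation":[0,0,-150],"turn":0},
    {"translation":[-20,18,-180],"turn":0},
    {"translation":[-50,45,-190],"turn":0},
    {"translation":[-85,75,-190],"turn":0},
    {"translation":[-120,105,-190],"turn":0},
    {"translation":[-155,135,-190],"turn":0},
    {"translation":[-190,165,-190],"turn":0}
  ]
}}

```text
time: 14.0
ee_pos: [0.5983, -0.2602, 0.2404]
ee_rot: [[0.001, 1.0, -0.0], [1.0, -0.001, 0.0], [0.0, -0.0, -1.0]]
ft_force: [0.8, 0.8, -0.4]
grip_width: 0.0312
```

Request:
{"op": "step_arm", "data": {
  "moves": [
    {"translation":[-32,30,0],"turn":0},
    {"translation":[-32,30,0],"turn":0},
    {"translation":[-32,30,40],"turn":0},
    {"translation":[-32,30,90],"turn":0},
    {"translation":[-32,30,140],"turn":0},
    {"translation":[-32,30,175],"turn":0},
    {"translation":[-32,30,188],"turn":0},
    {"translation":[-32,30,190],"turn":0},
    {"translation":[-32,30,190],"turn":0}
  ]
}}

```text
time: 14.9
ee_pos: [0.6283, -0.2906, 0.0519]
ee_rot: [[0.001, 1.0, 0.002], [1.0, -0.001, -0.0], [-0.0, 0.002, -1.0]]
ft_force: [0.2, 0.2, 0.1]
grip_width: 0.0306
```

Run:
```python
from h import *
p=shot('wrist','w10.png'); print(get_obs()['ee_pos'],get_obs()['ft_force'])
```

```text
[ 0.6285488  -0.29076762  0.0523839 ] [-1.27407254  0.49791085  0.38929124]
```

View pics/w10.png

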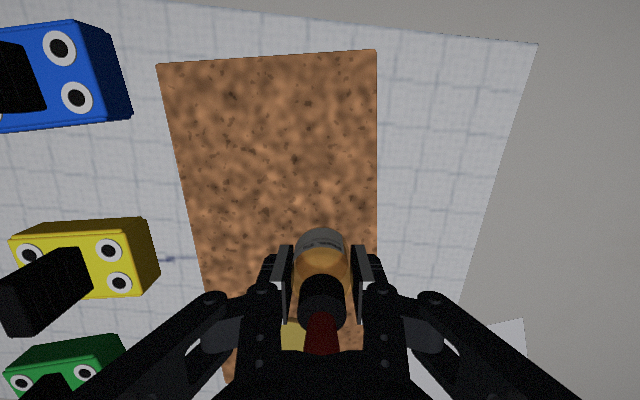

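Request:
{"op": "step_arm", "data": {
  "moves": [
    {"translation":[0,0,4],"turn":0},
    {"translation":[0,0,6],"turn":0},
    {"translation":[0,0,8],"turn":0},
    {"translation":[0,0,9],"turn":0},
    {"translation":[0,0,9],"turn":0}
  ]
}}

```text
time: 15.45
ee_pos: [0.6279, -0.2907, 0.0427]
ee_rot: [[0.001, 1.0, 0.001], [1.0, -0.001, -0.0], [-0.0, 0.001, -1.0]]
ft_force: [-5.7, 1.4, 17.9]
grip_width: 0.0312
```

Request:
{"op": "step_arm", "data": {
  "moves": [
    {"translation":[0,0,-1],"turn":0},
    {"translation":[0,0,-1],"turn":0},
    {"translation":[0,0,-1],"turn":0},
    {"translation":[0,0,-1],"turn":0},
    {"translation":[0,0,-1],"turn":0},
    {"translation":[0,0,-30],"turn":0},
    {"translation":[0,0,-80],"turn":0},
    {"translation":[0,0,-130],"turn":0},
    {"translation":[0,0,-180],"turn":0},
    {"translation":[0,0,-200],"turn":0}
  ],
  "fingers": 1
}}

```text
time: 16.45
ee_pos: [0.6286, -0.2907, 0.2464]
ee_rot: [[0.001, 1.0, 0.005], [1.0, -0.001, -0.002], [-0.002, 0.005, -1.0]]
ft_force: [-0.5, -0.4, 0.0]
grip_width: 0.0853
```

Run:
```python
from h import *
p=shot('wrist','w11.png'); print(get_obs()['ee_pos'],get_obs()['ft_force'])
```

```text
[ 0.62895819 -0.29083422  0.24750982] [ 0.73917432 -0.52847657  2.58956607]
```

View pics/w11.png

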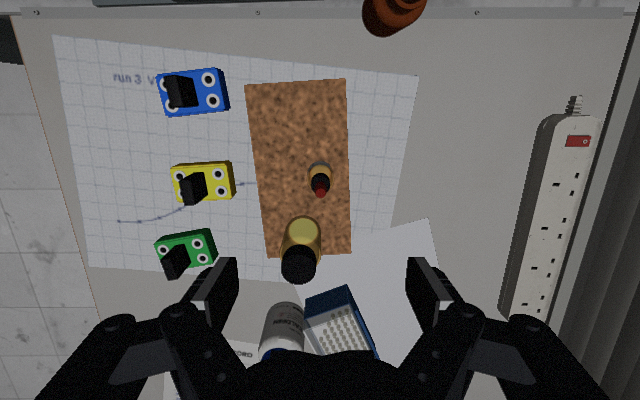

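Request:
{"op": "step_arm", "data": {
  "moves": [
    {"translation":[43,-24,0],"turn":0},
    {"translation":[86,-49,0],"turn":0},
    {"translation":[129,-73,0],"turn":0},
    {"translation":[172,-98,0],"turn":0},
    {"translation":[215,-122,0],"turn":0},
    {"translation":[258,-147,0],"turn":0},
    {"translation":[302,-172,0],"turn":0},
    {"translation":[352,-200,0],"turn":0},
    {"translation":[352,-200,50],"turn":0},
    {"translation":[352,-200,90],"turn":0}
  ],
  "fingers": 0.3
}}

```text
time: 17.5
ee_pos: [0.4274, 0.0635, 0.1507]
ee_rot: [[-0.002, 1.0, 0.002], [1.0, 0.002, 0.002], [0.002, 0.002, -1.0]]
ft_force: [1.9, -1.1, -1.2]
grip_width: 0.0553
```

Request:
{"op": "step_arm", "data": {
  "moves": [
    {"translation":[0,0,0],"turn":0},
    {"translation":[0,0,0],"turn":0}
  ]
}}

```text
time: 17.7
ee_pos: [0.4281, 0.0616, 0.152]
ee_rot: [[0.001, 1.0, -0.001], [1.0, -0.001, -0.0], [-0.0, -0.001, -1.0]]
ft_force: [-0.2, -0.2, 1.1]
grip_width: 0.0554
```

Run:
```python
from h import *
p=shot('wrist','w12.png'); print(get_obs()['ee_pos'],get_obs()['ee_rot'])
```

```text
[0.42858276 0.06149964 0.15265834] [[ 1.56839463e-03  9.99998320e-01  9.48456105e-04]
 [ 9.99998763e-01 -1.56851051e-03  1.21440516e-04]
 [ 1.22927975e-04  9.48264465e-04 -9.99999543e-01]]
```

View pics/w12.png

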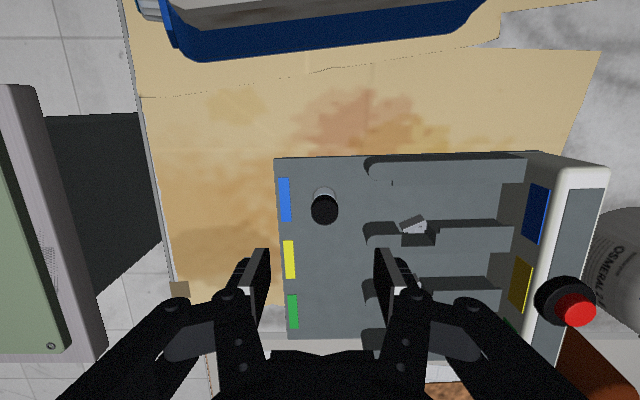

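Run:
```python
from h import *
p=shot('wrist'); print(ray(p,(324,210),.058).round(4),[ray(p,c,.012).round(4) for c in [(284.5,199.5),(289.5,259.5),(293.5,311.5),(274,158),(288,338)]])
```

```text
[0.4291 0.0624 0.058 ] [array([0.3919, 0.0561, 0.012 ]), array([ 0.3942, -0.0084,  0.012 ]), array([ 0.3962, -0.0725,  0.012 ]), array([0.384 , 0.0958, 0.012 ]), array([ 0.3888, -0.1086,  0.012 ])]
```

Request:
{"op": "step_arm", "data": {
  "moves": [
    {"translation":[0,0,40],"turn":0},
    {"translation":[0,0,75],"turn":0},
    {"translation":[0,0,97],"turn":0},
    {"translation":[0,0,109],"turn":0},
    {"translation":[0,0,109],"turn":0},
    {"translation":[0,0,109],"turn":0}
  ]
}}

```text
time: 18.4
ee_pos: [0.4288, 0.0615, 0.0435]
ee_rot: [[0.002, 1.0, 0.002], [1.0, -0.002, 0.0], [0.0, 0.002, -1.0]]
ft_force: [1.0, 0.2, 0.3]
grip_width: 0.0553
```

Request:
{"op": "step_arm", "data": {
  "moves": [
    {"translation":[0,0,0],"turn":0},
    {"translation":[0,0,0],"turn":0},
    {"translation":[0,0,0],"turn":0},
    {"translation":[0,0,0],"turn":0},
    {"translation":[0,0,0],"turn":0},
    {"translation":[0,0,0],"turn":0},
    {"translation":[0,0,0],"turn":0}
  ],
  "fingers": -1,
  "squeeze": 25
}}

```text
time: 19.1
ee_pos: [0.4285, 0.0616, 0.0431]
ee_rot: [[0.001, 1.0, 0.001], [1.0, -0.001, 0.0], [0.0, 0.001, -1.0]]
ft_force: [-0.2, -0.0, 12.8]
grip_width: 0.0221
```

Request:
{"op": "step_arm", "data": {
  "moves": [
    {"translation":[0,0,-20],"turn":0},
    {"translation":[0,0,-60],"turn":0},
    {"translation":[0,0,-105],"turn":0},
    {"translation":[0,0,-150],"turn":0},
    {"translation":[-36,19,-180],"turn":0},
    {"translation":[-76,40,-180],"turn":0},
    {"translation":[-116,61,-180],"turn":0},
    {"translation":[-156,82,-180],"turn":0},
    {"translation":[-196,104,-180],"turn":0},
    {"translation":[-236,125,-180],"turn":0}
  ]
}}

```text
time: 20.1
ee_pos: [0.5531, -0.1766, 0.2229]
ee_rot: [[0.002, 1.0, 0.0], [1.0, -0.002, 0.0], [0.0, 0.0, -1.0]]
ft_force: [1.0, 0.8, -0.3]
grip_width: 0.0216
```

Request:
{"op": "step_arm", "data": {
  "moves": [
    {"translation":[-41,22,0],"turn":0},
    {"translation":[-41,22,0],"turn":0},
    {"translation":[-41,22,40],"turn":0},
    {"translation":[-41,22,90],"turn":0},
    {"translation":[-41,22,135],"turn":0},
    {"translation":[-41,22,165],"turn":0},
    {"translation":[-41,22,178],"turn":0},
    {"translation":[-41,22,180],"turn":0},
    {"translation":[-41,22,180],"turn":0}
  ]
}}

```text
time: 21.0
ee_pos: [0.5753, -0.2156, 0.0436]
ee_rot: [[0.001, 1.0, 0.001], [1.0, -0.001, -0.0], [-0.0, 0.001, -1.0]]
ft_force: [0.2, 0.4, 0.8]
grip_width: 0.022
```

Run:
```python
from h import *
p=shot('wrist','w13.png'); print(get_obs()['ee_pos'],get_obs()['ft_force'])
```

```text
[ 0.57550246 -0.2156711   0.04398151] [0.59051946 0.14586367 0.81650616]
```

View pics/w13.png

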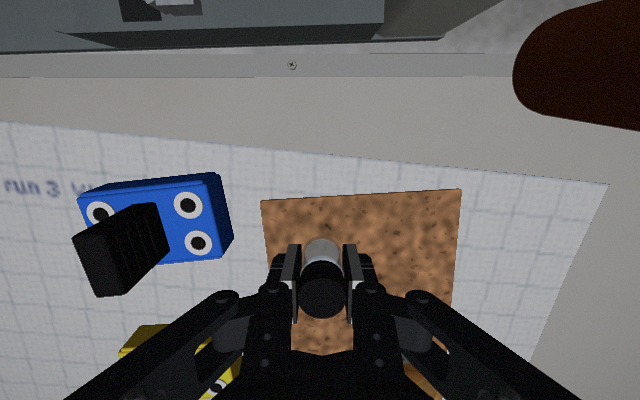

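Request:
{"op": "step_arm", "data": {
  "moves": [
    {"translation":[0,0,4],"turn":0},
    {"translation":[0,0,6],"turn":0},
    {"translation":[0,0,8],"turn":0},
    {"translation":[0,0,9],"turn":0},
    {"translation":[0,0,9],"turn":0}
  ]
}}

```text
time: 21.55
ee_pos: [0.5751, -0.2156, 0.0347]
ee_rot: [[0.001, 1.0, 0.001], [1.0, -0.001, -0.001], [-0.001, 0.001, -1.0]]
ft_force: [-6.1, 0.9, 23.8]
grip_width: 0.0224
```

Request:
{"op": "step_arm", "data": {
  "moves": [
    {"translation":[0,0,-1],"turn":0},
    {"translation":[0,0,-1],"turn":0},
    {"translation":[0,0,-1],"turn":0},
    {"translation":[0,0,-1],"turn":0},
    {"translation":[0,0,-1],"turn":0},
    {"translation":[0,0,-30],"turn":0},
    {"translation":[0,0,-80],"turn":0},
    {"translation":[0,0,-130],"turn":0},
    {"translation":[0,0,-180],"turn":0},
    {"translation":[0,0,-230],"turn":0}
  ],
  "fingers": 0.0
}}

```text
time: 22.55
ee_pos: [0.5744, -0.2154, 0.2655]
ee_rot: [[0.001, 1.0, 0.0], [1.0, -0.001, 0.0], [0.0, 0.0, -1.0]]
ft_force: [0.3, -0.9, -0.4]
grip_width: 0.0429
```

Request:
{"op": "step_arm", "data": {
  "moves": [
    {"translation":[30,-80,-20],"turn":0},
    {"translation":[30,-80,-20],"turn":0},
    {"translation":[30,-80,-20],"turn":0},
    {"translation":[30,-80,-20],"turn":0}
  ]
}}

```text
time: 22.95
ee_pos: [0.4948, -0.1856, 0.2838]
ee_rot: [[0.001, 1.0, 0.001], [1.0, -0.001, -0.001], [-0.001, 0.001, -1.0]]
ft_force: [0.0, -0.5, 0.0]
grip_width: 0.0429
```

Run:
```python
from h import *
p=shot('wrist','w14.png'); print(get_obs()['ee_pos'],get_obs()['dq'].round(3))
np.savez('w14.npz',**{k:p[k] for k in ('frame','mtx','Rw','tw')})
```

```text
[ 0.49522633 -0.18569494  0.28332789] [-0.002  0.021  0.002 -0.013 -0.002  0.001 -0.003]
```

View pics/w14.png

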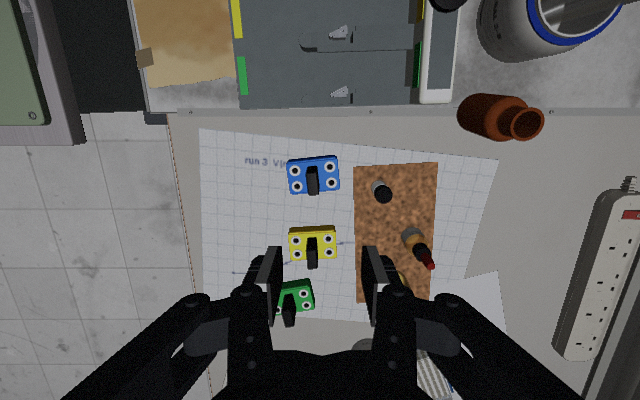

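Run:
```python
import cv2
f=cv2.imread('pics/w14.png')[145:285,270:380]
cv2.imwrite('pics/w14c.png',cv2.resize(f,None,fx=4.2,fy=4.2,interpolation=cv2.INTER_CUBIC))
```

```text
(no output)
```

View pics/w14c.png

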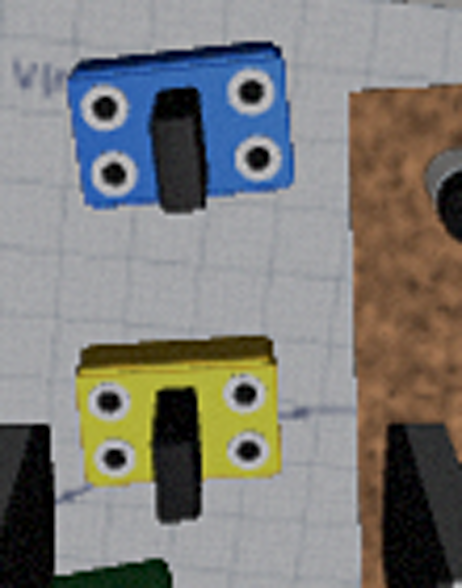

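```bash
cat > fit.py <<'E'
from h import *
def circ(p,pts,off,s,z=.024):
    P=np.array([ray(p,(off[0]+u/s-.4,off[1]+v/s-.4),z) for u,v in pts])[:,:2]
    # order: TL(low x,high y), TR(high x, high y), BL, BR
    d=(P[1]-P[0]+P[3]-P[2]); e=(P[0]-P[2]+P[1]-P[3])
    return P.mean(0).round(4), np.arctan2(d[1],d[0]).round(4), np.arctan2(-e[0],e[1]).round(4), np.linalg.norm(d).round(4)/2,np.linalg.norm(e).round(4)/2
if __name__=='__main__':
    w=dict(np.load('w14.npz'))
    print('blue',circ(w,[(104,108),(252,93),(114,174),(260,158)],(270,145),4.2))
    print('yel',circ(w,[(109,402),(246,394),(115,459),(249,451)],(270,145),4.2))
E
python3 fit.py
```

```text
blue (array([ 0.4818, -0.1978]), np.float64(0.1059), np.float64(0.122), np.float64(0.0474), np.float64(0.0217))
yel (array([ 0.4797, -0.3023]), np.float64(0.0637), np.float64(0.059), np.float64(0.0472), np.float64(0.02205))
```

Request:
{"op": "step_arm", "data": {
  "moves": [
    {"translation":[-12,-13,40],"turn":-0.11},
    {"translation":[-12,-13,90],"turn":-0.11},
    {"translation":[-12,-13,140],"turn":-0.11},
    {"translation":[-12,-13,180],"turn":-0.11},
    {"translation":[-12,-13,210],"turn":-0.11},
    {"translation":[-12,-13,225],"turn":-0.11},
    {"translation":[-12,-13,231],"turn":-0.11},
    {"translation":[-12,-13,231],"turn":-0.11},
    {"translation":[-12,-13,231],"turn":-0.11}
  ]
}}

```text
time: 23.9
ee_pos: [0.4823, -0.1975, 0.0528]
ee_rot: [[-0.109, 0.994, 0.001], [0.994, 0.109, -0.0], [-0.0, 0.001, -1.0]]
ft_force: [0.4, 0.5, 0.4]
grip_width: 0.0426
```

Run:
```python
from h import *
p=shot('wrist','w15.png'); print(get_obs()['ee_pos'],get_obs()['dq'].round(3))
```

```text
[ 0.48229399 -0.19757865  0.05299607] [ 0.002 -0.006  0.001  0.006  0.002 -0.003 -0.002]
```

View pics/w15.png

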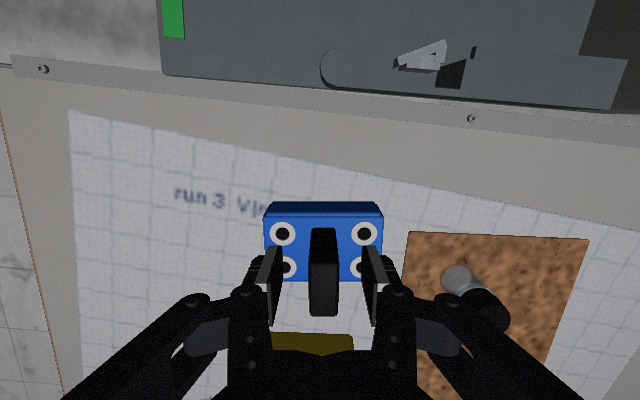

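Request:
{"op": "step_arm", "data": {
  "moves": [
    {"translation":[0,0,0],"turn":0},
    {"translation":[0,0,0],"turn":0},
    {"translation":[0,0,0],"turn":0},
    {"translation":[0,0,0],"turn":0},
    {"translation":[0,0,0],"turn":0},
    {"translation":[0,0,0],"turn":0}
  ],
  "fingers": -1,
  "squeeze": 30
}}

```text
time: 24.55
ee_pos: [0.4821, -0.1975, 0.0528]
ee_rot: [[-0.109, 0.994, 0.001], [0.994, 0.109, -0.0], [-0.0, 0.001, -1.0]]
ft_force: [-0.2, 0.0, 6.3]
grip_width: 0.0131
```

Request:
{"op": "step_arm", "data": {
  "moves": [
    {"translation":[0,0,-20],"turn":0},
    {"translation":[0,0,-60],"turn":0},
    {"translation":[0,0,-100],"turn":0},
    {"translation":[0,0,-120],"turn":0.083},
    {"translation":[0,0,-120],"turn":0.083},
    {"translation":[0,0,-120],"turn":0.083}
  ]
}}

```text
time: 25.15
ee_pos: [0.4816, -0.1975, 0.1719]
ee_rot: [[-0.027, 1.0, -0.0], [1.0, 0.027, -0.0], [-0.0, -0.0, -1.0]]
ft_force: [0.3, -0.1, -3.0]
grip_width: 0.0132
```

Run:
```python
from h import *
p=shot('wrist','w16.png'); o=get_obs(); print(o['ee_pos'],o['dq'].round(3)); R=np.array(o['ee_rot'])
t=np.array([.4275,.0577,.10]); print((R.T@(t-o['ee_pos'])*1000).round(1))
```

```text
[ 0.48137334 -0.19739232  0.17139565] [-0.001  0.012 -0.001  0.001 -0.001  0.    -0.002]
[256.5 -46.7  71.5]
```

View pics/w16.png

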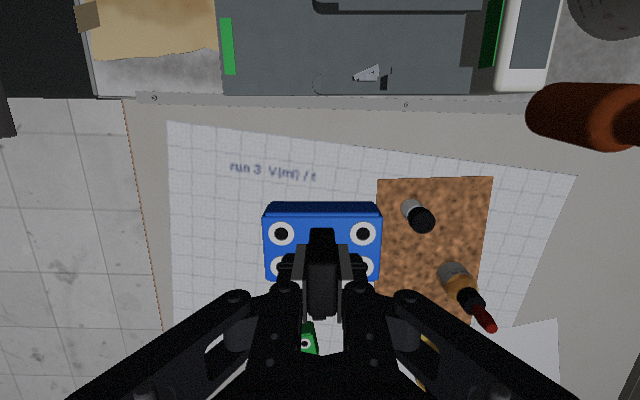

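Request:
{"op": "step_arm", "data": {
  "moves": [
    {"translation":[42,-8,0],"turn":0},
    {"translation":[85,-16,0],"turn":0},
    {"translation":[128,-24,0],"turn":0},
    {"translation":[171,-31,0],"turn":0},
    {"translation":[214,-39,0],"turn":0},
    {"translation":[240,-44,0],"turn":0},
    {"translation":[256.5,-46.7,0],"turn":0},
    {"translation":[256.5,-46.7,25],"turn":0},
    {"translation":[256.5,-46.7,50],"turn":0},
    {"translation":[256.5,-46.7,50],"turn":0}
  ]
}}

```text
time: 26.2
ee_pos: [0.427, 0.058, 0.1197]
ee_rot: [[-0.028, 1.0, -0.005], [1.0, 0.028, -0.001], [-0.001, -0.005, -1.0]]
ft_force: [-0.2, 0.2, -1.9]
grip_width: 0.0135
```

Request:
{"op": "step_arm", "data": {
  "moves": [
    {"translation":[0,0,0],"turn":0},
    {"translation":[0,0,0],"turn":0}
  ]
}}

```text
time: 26.4
ee_pos: [0.4286, 0.0578, 0.123]
ee_rot: [[-0.026, 1.0, 0.0], [1.0, 0.026, 0.0], [0.0, 0.0, -1.0]]
ft_force: [0.1, -0.4, -2.0]
grip_width: 0.0136
```

Run:
```python
from h import *
p=shot('wrist','w17.png'); o=get_obs(); print(o['ee_pos'],o['dq'].round(3)); 
np.savez('w17.npz',**{k:p[k] for k in ('frame','mtx','Rw','tw')})
cv2.imwrite('pics/w17c.png',cv2.resize(cv2.imread('pics/w17.png')[100:400,180:580],None,fx=2,fy=2,interpolation=cv2.INTER_CUBIC))
```

```text
[0.42873091 0.05769726 0.12307151] [-0.004 -0.003  0.004  0.001  0.002 -0.009 -0.004]
```

View pics/w17c.png

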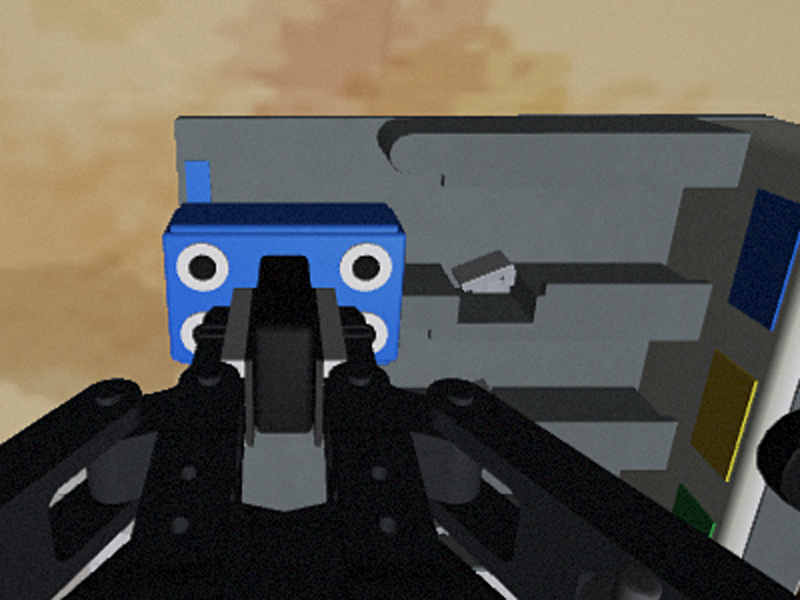

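Run:
```python
from h import *
from fit import circ
w=dict(np.load('w17.npz'))
def c(u,v): return (180+u/2-.25,100+v/2-.25)
for x in (560,640):
    for v in ((187,188),): pass
for n,uv,z in [('L lip',(470,187),.043),('L lip far',(680,187),.043),('R lip',(560,283),.043),('R lip far',(700,283),.043),('yR lip',(560,421),.043),('yR',(670,421),.043),('Y L lip',(440,339),.043),('Y L lip far',(645,341),.043),('Lwall outer',(420,133),.043),('Lw outer far',(745,133),.043),('FL',(176,118),.012)]:
    print(n,ray(w,c(*uv),z).round(4))
# cassette corners: circles at top z= .123-.052+.024-?
z=.1231-.0528+.024
print(circ(w,[(202,267),(366,267),(190,330),(385,330)],(180,100),2,z))
P=[ray(w,c(*q),z).round(4) for q in [(164,236),(405,236),(172,358),(399,362),(202,267),(366,267)]];print(P)
```

```text
L lip [0.4944 0.0788 0.043 ]
L lip far [0.5708 0.0808 0.043 ]
R lip [0.5339 0.0412 0.043 ]
R lip far [0.5877 0.0426 0.043 ]
yR lip [ 0.5451 -0.0225  0.043 ]
yR [ 0.5912 -0.0213  0.043 ]
Y L lip [0.4905 0.0155 0.043 ]
Y L lip far [0.5722 0.0166 0.043 ]
Lwall outer [0.4743 0.0983 0.043 ]
Lw outer far [0.589  0.1012 0.043 ]
FL [0.3827 0.0956 0.012 ]
(array([0.4277, 0.0588]), np.float64(0.0257), np.float64(0.0761), np.float64(0.05225), np.float64(0.02045))
[array([0.3932, 0.0776, 0.0943]), array([0.4606, 0.0793, 0.0943]), array([0.394 , 0.0381, 0.0943]), array([0.4625, 0.0384, 0.0943]), array([0.4036, 0.0683, 0.0943]), array([0.4504, 0.0695, 0.0943])]
```

Request:
{"op": "step_arm", "data": {
  "moves": [
    {"translation":[0,0,25],"turn":0},
    {"translation":[0,0,45],"turn":0},
    {"translation":[0,0,53],"turn":0},
    {"translation":[0,0,56],"turn":0},
    {"translation":[0,0,57],"turn":0},
    {"translation":[0,0,58],"turn":0},
    {"translation":[0,0,58],"turn":0}
  ]
}}

```text
time: 27.15
ee_pos: [0.4285, 0.0578, 0.0664]
ee_rot: [[-0.026, 1.0, 0.002], [1.0, 0.026, 0.0], [0.0, 0.002, -1.0]]
ft_force: [-9.1, 1.0, 39.4]
grip_width: 0.0137
```

Request:
{"op": "step_arm", "data": {
  "moves": [
    {"translation":[0,0,-2],"turn":0},
    {"translation":[0,0,-2],"turn":0},
    {"translation":[0,0,-2],"turn":0}
  ]
}}

```text
time: 27.45
ee_pos: [0.4288, 0.0577, 0.0668]
ee_rot: [[-0.026, 1.0, 0.001], [1.0, 0.026, 0.0], [0.0, 0.001, -1.0]]
ft_force: [-0.5, -0.1, -1.5]
grip_width: 0.0137
```

Request:
{"op": "step_arm", "data": {
  "moves": [
    {"translation":[0,8,0],"turn":0},
    {"translation":[0,16,0],"turn":0},
    {"translation":[0,24,0],"turn":0},
    {"translation":[0,32,0],"turn":0},
    {"translation":[0,40,0],"turn":0},
    {"translation":[0,45,0],"turn":0}
  ]
}}

```text
time: 28.05
ee_pos: [0.4729, 0.0588, 0.0665]
ee_rot: [[-0.026, 1.0, -0.002], [1.0, 0.026, -0.0], [-0.0, -0.002, -1.0]]
ft_force: [-13.9, 1.7, 19.0]
grip_width: 0.0135
```

Request:
{"op": "step_arm", "data": {
  "moves": [
    {"translation":[0,5,-0.5],"turn":0},
    {"translation":[0,10,-0.5],"turn":0},
    {"translation":[0,15,-0.5],"turn":0},
    {"translation":[0,20,-0.5],"turn":0}
  ]
}}

```text
time: 28.45
ee_pos: [0.4939, 0.0598, 0.0668]
ee_rot: [[-0.026, 1.0, 0.0], [1.0, 0.026, 0.001], [0.001, 0.0, -1.0]]
ft_force: [-2.2, 3.7, -1.4]
grip_width: 0.0137
```

Run:
```python
from h import *
p=shot('wrist','w18.png'); o=get_obs(); print(o['ee_pos'],o['ft_force'].round(1),o['moment'].round(2));
```

```text
[0.49474978 0.05974146 0.06684876] [ 0.3  2.1 -1.4] [ 0.87 -0.25  0.12]
```

View pics/w18.png

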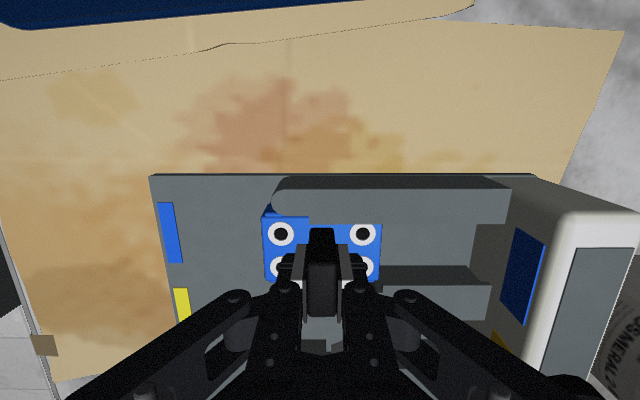

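Request:
{"op": "step_arm", "data": {
  "moves": [
    {"translation":[0,8,0],"turn":0},
    {"translation":[0,16,0],"turn":0},
    {"translation":[0,24,0],"turn":0},
    {"translation":[0,32,0],"turn":0},
    {"translation":[0,40,0],"turn":0},
    {"translation":[0,48,0],"turn":0},
    {"translation":[0,54,0],"turn":0},
    {"translation":[0,59,0],"turn":0},
    {"translation":[0,59,0],"turn":0}
  ]
}}

```text
time: 29.4
ee_pos: [0.5537, 0.0611, 0.0669]
ee_rot: [[-0.026, 1.0, 0.002], [1.0, 0.026, 0.001], [0.001, 0.002, -1.0]]
ft_force: [6.0, 2.3, -3.1]
grip_width: 0.0135
```

Run:
```python
from h import *
p=shot('wrist','w19.png'); o=get_obs(); print(o['ee_pos'],o['ft_force'].round(1),o['moment'].round(2));
```

```text
[0.55363461 0.06109302 0.06701851] [ 5.3  2.4 -3.1] [ 0.76 -1.47 -0.03]
```

View pics/w19.png

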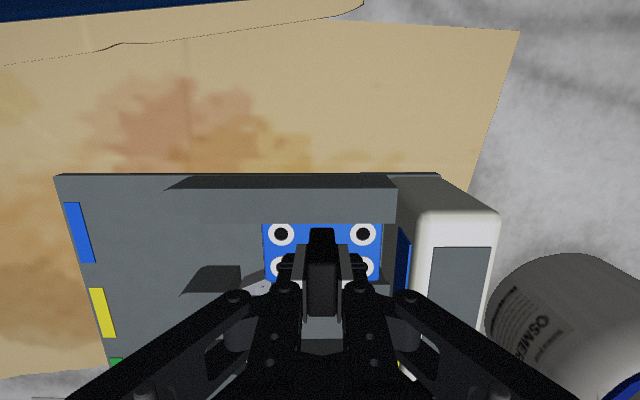

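Request:
{"op": "step_arm", "data": {
  "moves": [
    {"translation":[0,2,0],"turn":0},
    {"translation":[0,4,0],"turn":0},
    {"translation":[0,5,0],"turn":0},
    {"translation":[0,5,0],"turn":0}
  ]
}}

```text
time: 29.85
ee_pos: [0.5574, 0.0607, 0.0667]
ee_rot: [[-0.026, 1.0, -0.0], [1.0, 0.026, -0.001], [-0.001, -0.0, -1.0]]
ft_force: [-0.7, -0.1, -1.7]
grip_width: 0.0132
```

Request:
{"op": "step_arm", "data": {
  "moves": [
    {"translation":[0,1,0],"turn":0},
    {"translation":[0,2,0],"turn":0},
    {"translation":[0,2,0],"turn":0}
  ]
}}

```text
time: 30.15
ee_pos: [0.559, 0.061, 0.0667]
ee_rot: [[-0.026, 1.0, -0.001], [1.0, 0.026, -0.0], [-0.0, -0.001, -1.0]]
ft_force: [-4.0, -0.3, 0.6]
grip_width: 0.0135
```

Request:
{"op": "step_arm", "data": {
  "moves": [
    {"translation":[0,1,0],"turn":0},
    {"translation":[0,1.5,0],"turn":0},
    {"translation":[0,1.5,0],"turn":0}
  ]
}}

```text
time: 30.45
ee_pos: [0.5591, 0.061, 0.0667]
ee_rot: [[-0.026, 1.0, -0.004], [1.0, 0.026, -0.001], [-0.001, -0.004, -1.0]]
ft_force: [-14.3, -1.0, 8.8]
grip_width: 0.0134
```

Request:
{"op": "step_arm", "data": {
  "moves": [
    {"translation":[0,-2,0],"turn":0},
    {"translation":[0,-2,0],"turn":0},
    {"translation":[0,-2,0],"turn":0},
    {"translation":[0,-2,0],"turn":0},
    {"translation":[0,-2,-20],"turn":0},
    {"translation":[0,-2,-50],"turn":0},
    {"translation":[0,-2,-100],"turn":0},
    {"translation":[0,-2,-150],"turn":0},
    {"translation":[0,-2,-150],"turn":0}
  ],
  "fingers": -0.4
}}

```text
time: 31.35
ee_pos: [0.5607, 0.0618, 0.2225]
ee_rot: [[-0.026, 1.0, 0.008], [1.0, 0.026, 0.002], [0.002, 0.008, -1.0]]
ft_force: [0.1, -1.1, -1.5]
grip_width: 0.0257
```

Run:
```python
from h import *
p=shot('wrist','w20.png'); o=get_obs(); print(o['ee_pos'],o['ft_force'].round(1),o['moment'].round(2)); 
cv2.imwrite('pics/w20c.png',cv2.resize(cv2.imread('pics/w20.png')[130:330,200:480],None,fx=2.8,fy=2.8,interpolation=cv2.INTER_CUBIC))
```

```text
[0.55992448 0.06129126 0.21949411] [ 0.3 -0.1 -1.1] [-0.03  0.07 -0.02]
```

View pics/w20c.png

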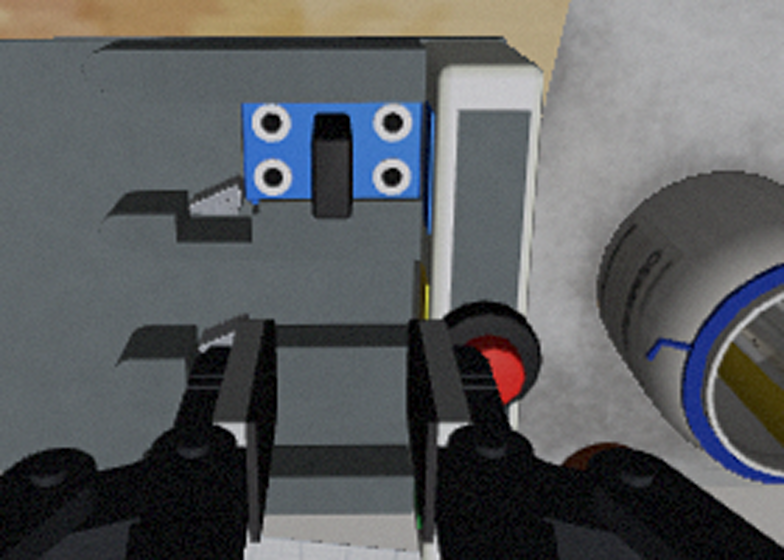

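Request:
{"op": "step_arm", "data": {
  "moves": [
    {"translation":[-40,-13,-20],"turn":0.026},
    {"translation":[-85,-26,-40],"turn":0.026},
    {"translation":[-130,-40,-40],"turn":0.026},
    {"translation":[-175,-55,-40],"turn":0.026},
    {"translation":[-220,-70,-40],"turn":0.026},
    {"translation":[-250,-80,-40],"turn":0.026},
    {"translation":[-279,-87,-40],"turn":0.026},
    {"translation":[-279,-87,-40],"turn":0.026},
    {"translation":[-279,-87,-40],"turn":0.026}
  ],
  "fingers": 0
}}

```text
time: 32.3
ee_pos: [0.479, -0.22, 0.2561]
ee_rot: [[0.001, 1.0, -0.001], [1.0, -0.001, 0.001], [0.001, -0.001, -1.0]]
ft_force: [-0.9, 0.5, 0.5]
grip_width: 0.0428
```

Run:
```python
from h import *
p=shot('wrist','w21.png'); o=get_obs(); print(o['ee_pos'],o['dq'].round(3)); 
np.savez('w21.npz',**{k:p[k] for k in ('frame','mtx','Rw','tw')})
for k in ['cassette_yellow_center','cassette_green_center']:
    r=look_for(p,k); print(' ',k,[(np.round(x['extent']).tolist(),round(x['confidence'],2)) for x in r[:3]])
```

```text
[ 0.47930056 -0.21920598  0.25633933] [-0.017 -0.006 -0.003 -0.002 -0.     0.001  0.001]
  cassette_yellow_center [([296.0, 208.0, 54.0, 50.0], 0.57)]
  cassette_green_center [([272.0, 297.0, 48.0, 52.0], 0.88)]
```

View pics/w21.png

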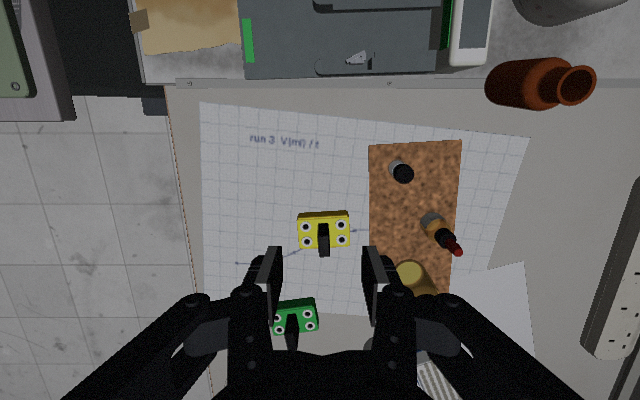

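Run:
```python
import cv2
f=cv2.imread('pics/w21.png')[200:360,250:370]
cv2.imwrite('pics/w21c.png',cv2.resize(f,None,fx=3.7,fy=3.7,interpolation=cv2.INTER_CUBIC))
```

```text
(no output)
```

View pics/w21c.png

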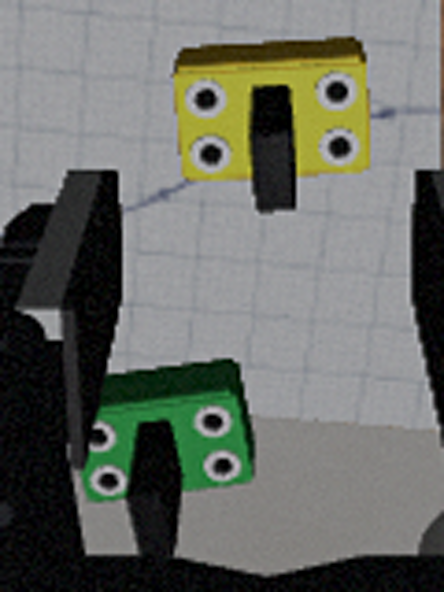

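Run:
```python
from h import *
from fit import circ
w=dict(np.load('w21.npz'))
print('yel',circ(w,[(206,98),(338,92),(211,154),(340,147)],(250,200),3.7))
print('grn',circ(w,[(98,436),(213,421),(108,481),(223,466)],(250,200),3.7))
w=dict(np.load('w14.npz'))
```

```text
yel (array([ 0.4797, -0.3021]), np.float64(0.0538), np.float64(0.0581), np.float64(0.04705), np.float64(0.0219))
grn (array([ 0.4343, -0.4464]), np.float64(0.1571), np.float64(0.1484), np.float64(0.04705), np.float64(0.02235))
```

Request:
{"op": "step_arm", "data": {
  "moves": [
    {"translation":[-45,0,10],"turn":-0.057},
    {"translation":[-83,0.5,50],"turn":-0.057},
    {"translation":[-83,0.5,100],"turn":-0.057},
    {"translation":[-83,0.5,145],"turn":-0.057},
    {"translation":[-83,0.5,175],"turn":-0.057},
    {"translation":[-83,0.5,195],"turn":-0.057},
    {"translation":[-83,0.5,203],"turn":-0.057},
    {"translation":[-83,0.5,203],"turn":-0.057},
    {"translation":[-83,0.5,203],"turn":-0.057}
  ]
}}

```text
time: 33.35
ee_pos: [0.4803, -0.3029, 0.0548]
ee_rot: [[-0.057, 0.998, 0.001], [0.998, 0.057, -0.0], [-0.0, 0.001, -1.0]]
ft_force: [-0.1, 0.1, 0.8]
grip_width: 0.0429
```

Run:
```python
from h import *
p=shot('wrist','w22.png'); print(get_obs()['ee_pos'],get_obs()['dq'].round(3))
```

```text
[ 0.48025243 -0.30303561  0.0549591 ] [ 0.005 -0.003 -0.001  0.001  0.002 -0.003 -0.001]
```

View pics/w22.png

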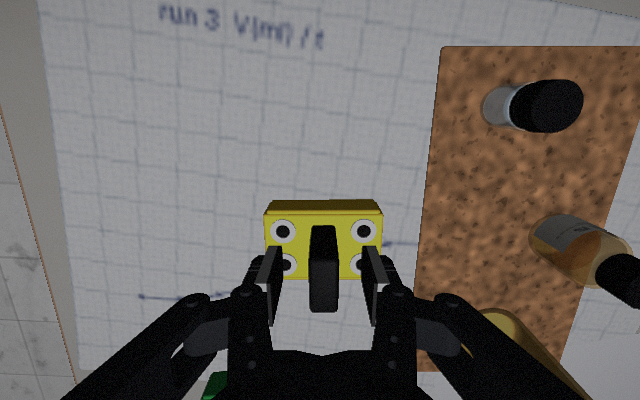

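Request:
{"op": "step_arm", "data": {
  "moves": [
    {"translation":[0,0,3],"turn":0},
    {"translation":[0,0,3],"turn":0},
    {"translation":[0,0,3],"turn":0},
    {"translation":[0,0,3],"turn":0},
    {"translation":[0,0,3],"turn":0},
    {"translation":[0,0,3],"turn":0}
  ],
  "fingers": -1
}}

```text
time: 34.0
ee_pos: [0.4798, -0.3031, 0.051]
ee_rot: [[-0.057, 0.998, 0.0], [0.998, 0.057, -0.0], [-0.0, 0.0, -1.0]]
ft_force: [0.3, -0.2, 4.0]
grip_width: 0.0133
```

Request:
{"op": "step_arm", "data": {
  "moves": [
    {"translation":[0,0,-20],"turn":0},
    {"translation":[0,0,-60],"turn":0},
    {"translation":[0,0,-100],"turn":0},
    {"translation":[0,0,-120],"turn":0.03},
    {"translation":[0,0,-120],"turn":0.03},
    {"translation":[0,0,-120],"turn":0.03}
  ]
}}

```text
time: 34.6
ee_pos: [0.4794, -0.303, 0.1704]
ee_rot: [[-0.027, 1.0, -0.0], [1.0, 0.027, 0.0], [0.0, -0.0, -1.0]]
ft_force: [-0.5, -0.5, -1.5]
grip_width: 0.0136
```

Run:
```python
from h import *
p=shot('wrist','w23.png'); o=get_obs(); print(o['ee_pos'],o['dq'].round(3)); R=np.array(o['ee_rot'])
t=np.array([.4295,-.0063,.123]); print((R.T@(t-o['ee_pos'])*1000).round(1)); print(R.round(4))
```

```text
[ 0.47925769 -0.30287863  0.16982395] [-0.003  0.011  0.001  0.002 -0.001  0.001 -0.001]
[297.8 -41.5  47.1]
[[-2.740e-02  9.996e-01 -1.300e-03]
 [ 9.996e-01  2.740e-02  6.000e-04]
 [ 6.000e-04 -1.300e-03 -1.000e+00]]
```

View pics/w23.png

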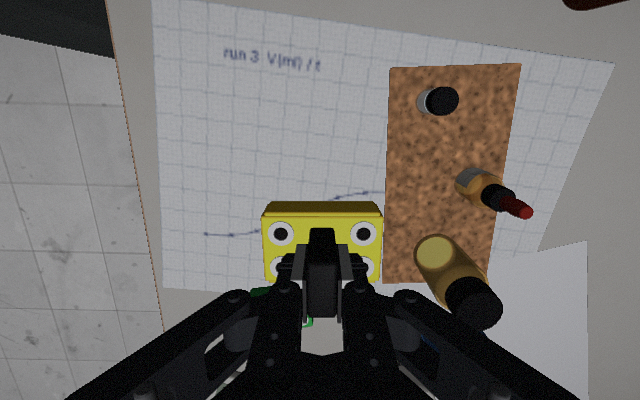

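Request:
{"op": "step_arm", "data": {
  "moves": [
    {"translation":[42,-6,0],"turn":0},
    {"translation":[85,-12,0],"turn":0},
    {"translation":[128,-18,0],"turn":0},
    {"translation":[171,-24,0],"turn":0},
    {"translation":[214,-30,0],"turn":0},
    {"translation":[255,-36,0],"turn":0},
    {"translation":[285,-40,0],"turn":0},
    {"translation":[297.8,-41.5,20],"turn":0},
    {"translation":[297.8,-41.5,47],"turn":0},
    {"translation":[297.8,-41.5,47],"turn":0}
  ]
}}

```text
time: 35.65
ee_pos: [0.4288, -0.0059, 0.1213]
ee_rot: [[-0.029, 1.0, -0.005], [1.0, 0.029, -0.0], [-0.0, -0.005, -1.0]]
ft_force: [-1.1, -0.8, -1.2]
grip_width: 0.0136
```

Request:
{"op": "step_arm", "data": {
  "moves": [
    {"translation":[0,0,0],"turn":0},
    {"translation":[0,0,0],"turn":0}
  ]
}}

```text
time: 35.85
ee_pos: [0.4303, -0.0067, 0.1245]
ee_rot: [[-0.026, 1.0, 0.0], [1.0, 0.026, 0.0], [0.0, 0.0, -1.0]]
ft_force: [0.1, 0.7, -1.4]
grip_width: 0.0135
```

Run:
```python
from h import *
p=shot('wrist','w24.png'); o=get_obs(); print(o['ee_pos'],o['dq'].round(3)); 
np.savez('w24.npz',**{k:p[k] for k in ('frame','mtx','Rw','tw')})
cv2.imwrite('pics/w24c.png',cv2.resize(cv2.imread('pics/w24.png')[100:400,180:580],None,fx=2,fy=2,interpolation=cv2.INTER_CUBIC))
```

```text
[ 0.43040717 -0.00676858  0.12454432] [-0.001 -0.002  0.004  0.001  0.005 -0.007 -0.003]
```

View pics/w24c.png

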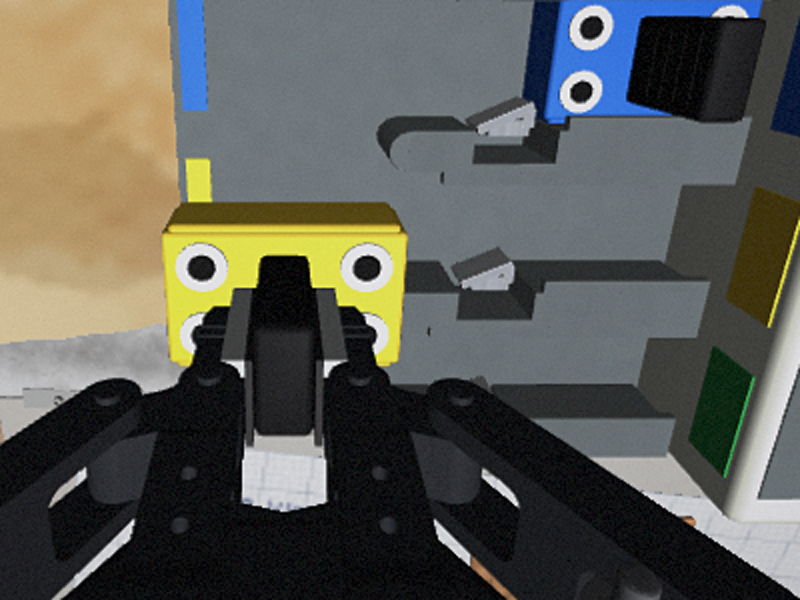

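Run:
```python
from h import *
w=dict(np.load('w24.npz'))
def c(u,v): return (180+u/2-.25,100+v/2-.25)
for n,uv,z in [('L lip',(470,184.5),.043),('L lip far',(660,185),.043),('R lip',(560,281),.043),('R lip far',(700,281),.043)]:
    print(n,ray(w,c(*uv),z).round(4))
z=.1245-.053+.024
print([ray(w,c(*q),z).round(4) for q in [(202,267),(367,267)]])
```

```text
L lip [0.4966 0.0148 0.043 ]
L lip far [0.5661 0.0164 0.043 ]
R lip [ 0.5363 -0.0232  0.043 ]
R lip far [ 0.5905 -0.0217  0.043 ]
[array([0.4053, 0.0037, 0.0955]), array([0.4524, 0.0049, 0.0955])]
```

Request:
{"op": "step_arm", "data": {
  "moves": [
    {"translation":[0,0,25],"turn":0},
    {"translation":[0,0,45],"turn":0},
    {"translation":[0,0,53],"turn":0},
    {"translation":[0,0,56],"turn":0},
    {"translation":[0,0,57],"turn":0},
    {"translation":[0,0,57],"turn":0},
    {"translation":[0,0,57],"turn":0}
  ]
}}

```text
time: 36.6
ee_pos: [0.4304, -0.0065, 0.0674]
ee_rot: [[-0.027, 1.0, 0.001], [1.0, 0.027, 0.0], [0.0, 0.001, -1.0]]
ft_force: [-0.3, 0.2, -1.0]
grip_width: 0.0135
```

Request:
{"op": "step_arm", "data": {
  "moves": [
    {"translation":[0,0,1],"turn":0},
    {"translation":[0,0,1.8],"turn":0},
    {"translation":[0,0,1.8],"turn":0}
  ]
}}

```text
time: 36.9
ee_pos: [0.4301, -0.0064, 0.065]
ee_rot: [[-0.027, 1.0, -0.0], [1.0, 0.027, 0.0], [0.0, -0.0, -1.0]]
ft_force: [0.1, -0.2, -1.1]
grip_width: 0.0135
```

Request:
{"op": "step_arm", "data": {
  "moves": [
    {"translation":[0,0,0.7],"turn":0},
    {"translation":[0,0,1],"turn":0},
    {"translation":[0,0,1],"turn":0}
  ]
}}

```text
time: 37.2
ee_pos: [0.4302, -0.0064, 0.0648]
ee_rot: [[-0.027, 1.0, 0.001], [1.0, 0.027, -0.0], [-0.0, 0.001, -1.0]]
ft_force: [-2.5, 0.4, 29.3]
grip_width: 0.0137
```

Request:
{"op": "step_arm", "data": {
  "moves": [
    {"translation":[0,0,-1.2],"turn":0},
    {"translation":[0,8,-1.2],"turn":0},
    {"translation":[0,16,-1.2],"turn":0},
    {"translation":[0,24,-1.2],"turn":0},
    {"translation":[0,32,-1.2],"turn":0},
    {"translation":[0,40,-1.2],"turn":0},
    {"translation":[0,45,-1.2],"turn":0}
  ]
}}

```text
time: 37.9
ee_pos: [0.4755, -0.0051, 0.0651]
ee_rot: [[-0.027, 1.0, -0.0], [1.0, 0.027, 0.0], [0.0, -0.0, -1.0]]
ft_force: [-2.4, 1.8, -1.3]
grip_width: 0.0135
```

Request:
{"op": "step_arm", "data": {
  "moves": [
    {"translation":[0,8,0],"turn":0},
    {"translation":[0,16,0],"turn":0},
    {"translation":[0,24,0],"turn":0},
    {"translation":[0,32,0],"turn":0},
    {"translation":[0,40,0],"turn":0},
    {"translation":[0,48,0],"turn":0},
    {"translation":[0,56,0],"turn":0},
    {"translation":[0,64,0],"turn":0},
    {"translation":[0,72,0],"turn":0},
    {"translation":[0,77,0],"turn":0}
  ]
}}

```text
time: 38.9
ee_pos: [0.5528, -0.0031, 0.0652]
ee_rot: [[-0.027, 1.0, 0.0], [1.0, 0.027, 0.0], [0.0, 0.0, -1.0]]
ft_force: [-1.3, 3.9, -1.1]
grip_width: 0.0134
```

Request:
{"op": "step_arm", "data": {
  "moves": [
    {"translation":[0,2,0],"turn":0},
    {"translation":[0,4,0],"turn":0},
    {"translation":[0,6,0],"turn":0},
    {"translation":[0,6,0],"turn":0}
  ]
}}

```text
time: 39.3
ee_pos: [0.5584, -0.0032, 0.0653]
ee_rot: [[-0.027, 1.0, 0.001], [1.0, 0.027, -0.0], [-0.0, 0.001, -1.0]]
ft_force: [2.7, 1.8, -1.4]
grip_width: 0.0133
```

Request:
{"op": "step_arm", "data": {
  "moves": [
    {"translation":[0,1,0],"turn":0},
    {"translation":[0,2,0],"turn":0},
    {"translation":[0,3,0],"turn":0},
    {"translation":[0,3,0],"turn":0}
  ]
}}

```text
time: 39.7
ee_pos: [0.5598, -0.0032, 0.0651]
ee_rot: [[-0.027, 1.0, -0.003], [1.0, 0.027, -0.001], [-0.001, -0.003, -1.0]]
ft_force: [-10.7, -1.4, 4.5]
grip_width: 0.0133
```

Stop contact at x≈0.560. I'll release, lift and look.

Request:
{"op": "step_arm", "data": {
  "moves": [
    {"translation":[0,-1.5,0],"turn":0},
    {"translation":[0,-1.5,0],"turn":0},
    {"translation":[0,-1.5,0],"turn":0},
    {"translation":[0,-1.5,0],"turn":0},
    {"translation":[0,-1.5,-20],"turn":0},
    {"translation":[0,-1.5,-50],"turn":0},
    {"translation":[0,-1.5,-100],"turn":0},
    {"translation":[0,-1.5,-150],"turn":0},
    {"translation":[0,-1.5,-150],"turn":0}
  ],
  "fingers": -0.4
}}

```text
time: 40.6
ee_pos: [0.5613, -0.0027, 0.2209]
ee_rot: [[-0.026, 1.0, 0.008], [1.0, 0.026, 0.0], [0.0, 0.008, -1.0]]
ft_force: [0.1, 0.3, -1.6]
grip_width: 0.0259
```

Run:
```python
from h import *
p=shot('wrist','w25.png'); o=get_obs(); print(o['ee_pos'],o['ft_force'].round(1)); 
cv2.imwrite('pics/w25c.png',cv2.resize(cv2.imread('pics/w25.png')[100:300,200:480],None,fx=2.8,fy=2.8,interpolation=cv2.INTER_CUBIC))
```

```text
[ 0.56047324 -0.00307107  0.21790417] [ 0.1  0.4 -0.2]
```

View pics/w25c.png

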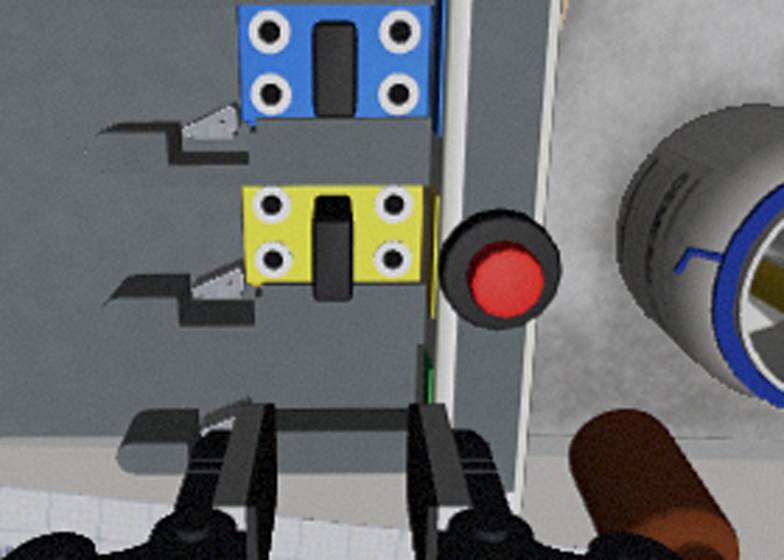

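Request:
{"op": "step_arm", "data": {
  "moves": [
    {"translation":[-40,-13,-20],"turn":0.026},
    {"translation":[-85,-26,-40],"turn":0.026},
    {"translation":[-130,-40,-40],"turn":0.026},
    {"translation":[-175,-55,-40],"turn":0.026},
    {"translation":[-220,-68,-40],"turn":0.026},
    {"translation":[-265,-82,-40],"turn":0.026},
    {"translation":[-310,-95,-40],"turn":0.026},
    {"translation":[-345,-105,-40],"turn":0.026},
    {"translation":[-364,-110,-40],"turn":0.026},
    {"translation":[-364,-110,-40],"turn":0.026}
  ],
  "fingers": 0
}}

```text
time: 41.65
ee_pos: [0.4578, -0.3724, 0.2538]
ee_rot: [[0.003, 1.0, -0.002], [1.0, -0.003, 0.0], [0.0, -0.002, -1.0]]
ft_force: [-0.6, -0.1, -0.9]
grip_width: 0.0429
```

Run:
```python
from h import *
w=shot('wrist')
p=shot('wrist','w26.png'); o=get_obs(); print(o['ee_pos'],o['dq'].round(3)); 
np.savez('w26.npz',**{k:p[k] for k in ('frame','mtx','Rw','tw')})
f=cv2.imread('pics/w26.png')
r=look_for(p,'cassette_green_center'); print([(np.round(x['extent']).tolist(),round(x['confidence'],2)) for x in r[:3]])
x,y,ww,h=[int(v) for v in r[0]['extent']]; x0,y0=x-20,y-20
print(x0,y0); cv2.imwrite('pics/w26c.png',cv2.resize(f[y0:y0+100,x0:x0+110],None,fx=5,fy=5,interpolation=cv2.INTER_CUBIC))
```

```text
[ 0.45937151 -0.36932823  0.25443143] [-0.021 -0.014 -0.01   0.006 -0.001  0.001 -0.002]
[([279.0, 205.0, 53.0, 50.0], 0.59)]
259 184
```

View pics/w26.png

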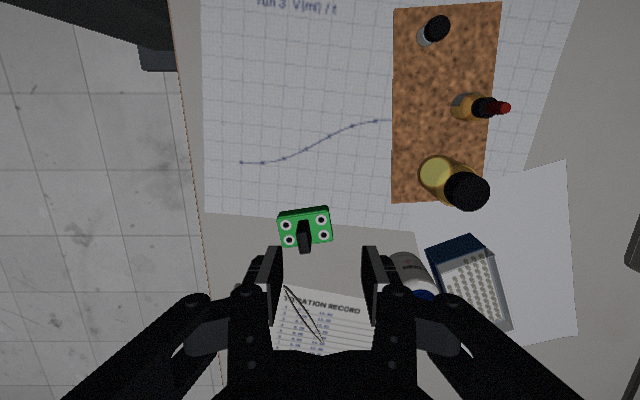

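View pics/w26c.png

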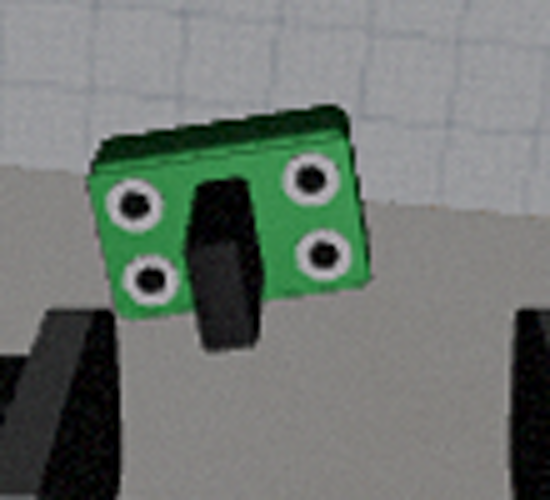

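Run:
```python
from h import *
from fit import circ
w=dict(np.load('w26.npz'))
c,a,b,*q=circ(w,[(135,206),(312,180),(152,279),(324,255)],(259,184),5); print(c,a,b,q)
o=get_obs(); R=np.array(o['ee_rot']); print((R.T@(np.array([c[0],c[1],.051])-o['ee_pos'])*1000).round(1), R[:,0].round(4))
```

```text
[ 0.4344 -0.4471] 0.1538 0.159 [np.float64(0.04675), np.float64(0.02155)]
[-78.4 -25.3 203.7] [-2.e-03  1.e+00  9.e-04]
```

Request:
{"op": "step_arm", "data": {
  "moves": [
    {"translation":[-45,-15,10],"turn":-0.153},
    {"translation":[-78,-25,50],"turn":-0.153},
    {"translation":[-78,-25,100],"turn":-0.153},
    {"translation":[-78,-25,145],"turn":-0.153},
    {"translation":[-78,-25,175],"turn":-0.153},
    {"translation":[-78,-25,195],"turn":-0.153},
    {"translation":[-78,-25,203],"turn":-0.153},
    {"translation":[-78,-25,203],"turn":-0.153},
    {"translation":[-78,-25,203],"turn":-0.153}
  ]
}}

```text
time: 42.7
ee_pos: [0.4352, -0.4476, 0.0533]
ee_rot: [[-0.154, 0.988, 0.001], [0.988, 0.154, -0.001], [-0.001, 0.001, -1.0]]
ft_force: [-0.5, 0.3, 0.4]
grip_width: 0.0428
```

Run:
```python
from h import *
p=shot('wrist','w27.png'); print(get_obs()['ee_pos'],get_obs()['dq'].round(3))
```

```text
[ 0.43511867 -0.44787399  0.05343648] [ 0.005 -0.001  0.001 -0.     0.001 -0.001 -0.002]
```

View pics/w27.png

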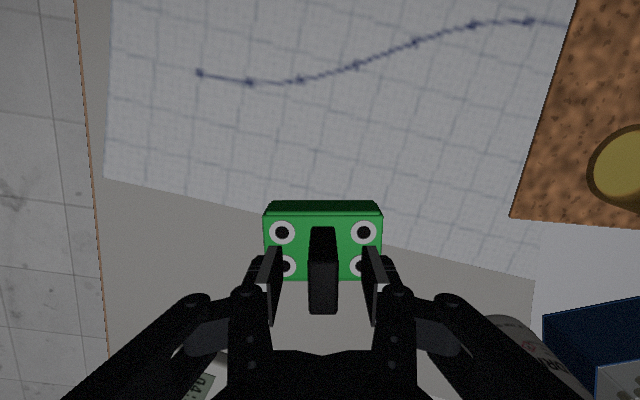

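Request:
{"op": "step_arm", "data": {
  "moves": [
    {"translation":[0,0,2],"turn":0},
    {"translation":[0,0,2],"turn":0},
    {"translation":[0,0,2],"turn":0},
    {"translation":[0,0,2],"turn":0},
    {"translation":[0,0,2],"turn":0},
    {"translation":[0,0,2],"turn":0}
  ],
  "fingers": -1
}}

```text
time: 43.35
ee_pos: [0.4346, -0.4479, 0.0506]
ee_rot: [[-0.153, 0.988, 0.0], [0.988, 0.153, -0.0], [-0.0, 0.0, -1.0]]
ft_force: [-2.6, 0.5, 6.7]
grip_width: 0.0133
```

Request:
{"op": "step_arm", "data": {
  "moves": [
    {"translation":[0,0,-20],"turn":0},
    {"translation":[0,0,-60],"turn":0},
    {"translation":[0,0,-100],"turn":0},
    {"translation":[0,0,-120],"turn":0.128},
    {"translation":[0,0,-120],"turn":0.128},
    {"translation":[0,0,-120],"turn":0.128}
  ]
}}

```text
time: 43.95
ee_pos: [0.4343, -0.4477, 0.1696]
ee_rot: [[-0.028, 1.0, -0.001], [1.0, 0.028, 0.0], [0.0, -0.001, -1.0]]
ft_force: [-0.0, -0.0, -2.9]
grip_width: 0.0134
```

Run:
```python
from h import *
p=shot('wrist','w28.png'); o=get_obs(); print(o['ee_pos'],o['dq'].round(3)); R=np.array(o['ee_rot'])
t=np.array([.4310,-.0705,.123]); print((R.T@(t-o['ee_pos'])*1000).round(1)); print(R[:,0].round(4))
```

```text
[ 0.43413176 -0.44753635  0.16904454] [-0.     0.012  0.001 -0.001 -0.001  0.002 -0.002]
[376.9   7.7  46.4]
[-0.0284  0.9996  0.001 ]
```

View pics/w28.png

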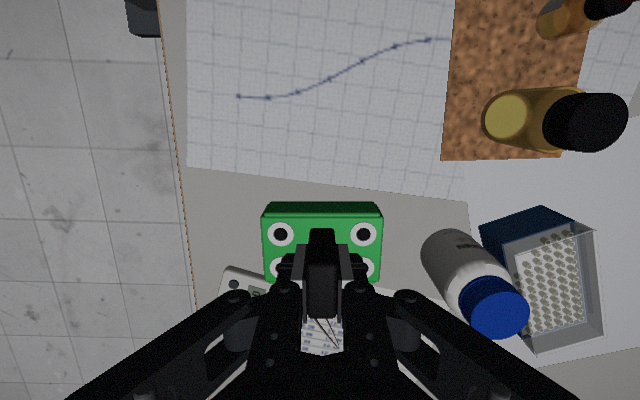

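Request:
{"op": "step_arm", "data": {
  "moves": [
    {"translation":[40,1,0],"turn":0},
    {"translation":[85,2,0],"turn":0},
    {"translation":[130,3,0],"turn":0},
    {"translation":[175,4,0],"turn":0},
    {"translation":[220,5,0],"turn":0},
    {"translation":[265,6,0],"turn":0},
    {"translation":[310,7,0],"turn":0},
    {"translation":[350,7.7,0],"turn":0},
    {"translation":[377,7.7,0],"turn":0},
    {"translation":[377,7.7,20],"turn":0}
  ]
}}

```text
time: 45.0
ee_pos: [0.4329, -0.0672, 0.1506]
ee_rot: [[-0.033, 0.999, 0.002], [0.999, 0.033, 0.002], [0.002, 0.002, -1.0]]
ft_force: [1.1, -1.6, -2.1]
grip_width: 0.0135
```

Request:
{"op": "step_arm", "data": {
  "moves": [
    {"translation":[0,0,25],"turn":0},
    {"translation":[0,0,26],"turn":0},
    {"translation":[0,0,26],"turn":0},
    {"translation":[0,0,26],"turn":0}
  ]
}}

```text
time: 45.4
ee_pos: [0.4325, -0.0708, 0.1248]
ee_rot: [[-0.026, 1.0, 0.0], [1.0, 0.026, 0.0], [0.0, 0.0, -1.0]]
ft_force: [0.8, 0.3, -0.9]
grip_width: 0.0136
```

Run:
```python
from h import *
p=shot('wrist','w29.png'); o=get_obs(); print(o['ee_pos'],o['dq'].round(3),o['ee_rot'][:,0]); 
np.savez('w29.npz',**{k:p[k] for k in ('frame','mtx','Rw','tw')})
cv2.imwrite('pics/w29c.png',cv2.resize(cv2.imread('pics/w29.png')[100:400,180:580],None,fx=2,fy=2,interpolation=cv2.INTER_CUBIC))
```

```text
[ 0.43264473 -0.07088492  0.12488836] [-0.001 -0.005  0.005  0.004  0.004 -0.007 -0.006] [-2.59139009e-02  9.99664168e-01  1.44198742e-04]
```

View pics/w29c.png

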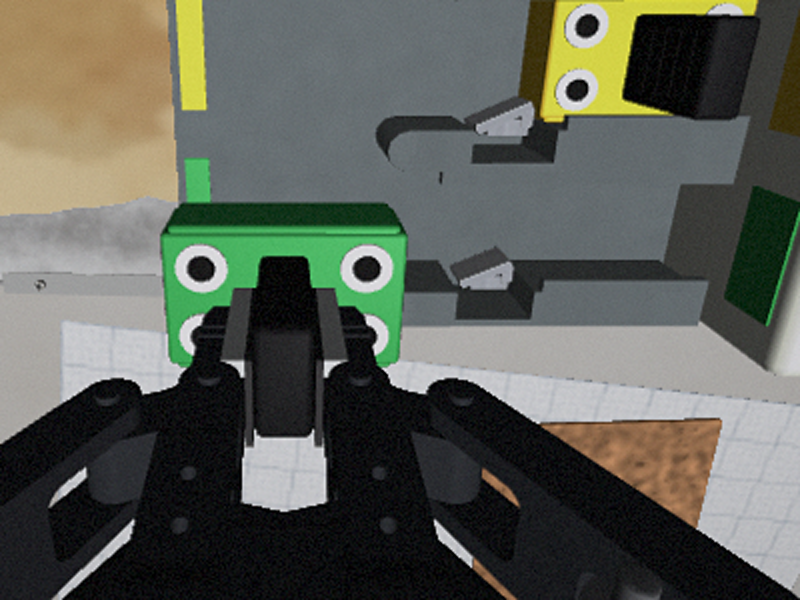

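Request:
{"op": "step_arm", "data": {
  "moves": [
    {"translation":[0,0,25],"turn":0},
    {"translation":[0,0,45],"turn":0},
    {"translation":[0,0,54],"turn":0},
    {"translation":[0,0,57],"turn":0},
    {"translation":[0,0,58.5],"turn":0},
    {"translation":[0,0,58.5],"turn":0},
    {"translation":[0,0,58.5],"turn":0}
  ]
}}

```text
time: 46.15
ee_pos: [0.4327, -0.0708, 0.0662]
ee_rot: [[-0.026, 1.0, 0.001], [1.0, 0.026, 0.0], [0.0, 0.001, -1.0]]
ft_force: [0.3, 0.2, -1.6]
grip_width: 0.0131
```

Request:
{"op": "step_arm", "data": {
  "moves": [
    {"translation":[0,0,0.7],"turn":0},
    {"translation":[0,0,0.7],"turn":0}
  ]
}}

```text
time: 46.35
ee_pos: [0.4326, -0.0707, 0.0652]
ee_rot: [[-0.026, 1.0, 0.0], [1.0, 0.026, 0.0], [0.0, 0.0, -1.0]]
ft_force: [0.2, -0.9, -2.2]
grip_width: 0.0137
```

Request:
{"op": "step_arm", "data": {
  "moves": [
    {"translation":[0,0,0.4],"turn":0},
    {"translation":[0,8,0.4],"turn":0},
    {"translation":[0,16,0.4],"turn":0},
    {"translation":[0,24,0.4],"turn":0},
    {"translation":[0,32,0.4],"turn":0},
    {"translation":[0,40,0.4],"turn":0},
    {"translation":[0,45,0.4],"turn":0}
  ]
}}

```text
time: 47.05
ee_pos: [0.4775, -0.0694, 0.0646]
ee_rot: [[-0.026, 1.0, -0.001], [1.0, 0.026, 0.0], [0.0, -0.001, -1.0]]
ft_force: [-11.1, 1.9, 12.1]
grip_width: 0.0134
```

Request:
{"op": "step_arm", "data": {
  "moves": [
    {"translation":[0,8,0],"turn":0},
    {"translation":[0,16,0],"turn":0},
    {"translation":[0,24,0],"turn":0},
    {"translation":[0,32,0],"turn":0},
    {"translation":[0,40,0],"turn":0}
  ]
}}

```text
time: 47.55
ee_pos: [0.5174, -0.0681, 0.0646]
ee_rot: [[-0.026, 1.0, -0.001], [1.0, 0.026, 0.001], [0.001, -0.001, -1.0]]
ft_force: [-4.9, 3.7, 3.2]
grip_width: 0.0136
```

Request:
{"op": "step_arm", "data": {
  "moves": [
    {"translation":[0,8,0],"turn":0},
    {"translation":[0,16,0],"turn":0},
    {"translation":[0,24,0],"turn":0},
    {"translation":[0,32,0],"turn":0},
    {"translation":[0,38,0],"turn":0},
    {"translation":[0,41,0],"turn":0},
    {"translation":[0,43,0],"turn":0},
    {"translation":[0,43,0],"turn":0}
  ]
}}

```text
time: 48.35
ee_pos: [0.5607, -0.0674, 0.0646]
ee_rot: [[-0.026, 1.0, 0.0], [1.0, 0.026, 0.0], [0.0, 0.0, -1.0]]
ft_force: [0.8, 1.3, 0.9]
grip_width: 0.0133
```

Request:
{"op": "step_arm", "data": {
  "moves": [
    {"translation":[0,1,0],"turn":0},
    {"translation":[0,2,0],"turn":0},
    {"translation":[0,2,0],"turn":0}
  ]
}}

```text
time: 48.65
ee_pos: [0.5624, -0.0676, 0.0646]
ee_rot: [[-0.026, 1.0, -0.0], [1.0, 0.026, -0.0], [-0.0, -0.0, -1.0]]
ft_force: [-2.2, -0.7, 2.1]
grip_width: 0.0134
```

Request:
{"op": "step_arm", "data": {
  "moves": [
    {"translation":[0,1,0],"turn":0},
    {"translation":[0,1.5,0],"turn":0},
    {"translation":[0,1.5,0],"turn":0}
  ]
}}

```text
time: 48.95
ee_pos: [0.5626, -0.0676, 0.0647]
ee_rot: [[-0.026, 1.0, -0.003], [1.0, 0.026, -0.001], [-0.001, -0.003, -1.0]]
ft_force: [-13.0, -0.4, 13.3]
grip_width: 0.0135
```

Stop contact again. Release, lift and look.

Request:
{"op": "step_arm", "data": {
  "moves": [
    {"translation":[0,-1.5,0],"turn":0},
    {"translation":[0,-1.5,0],"turn":0},
    {"translation":[0,-1.5,0],"turn":0},
    {"translation":[0,-1.5,0],"turn":0},
    {"translation":[0,-1.5,-20],"turn":0},
    {"translation":[0,-1.5,-50],"turn":0},
    {"translation":[0,-1.5,-100],"turn":0},
    {"translation":[0,-1.5,-150],"turn":0},
    {"translation":[0,-1.5,-150],"turn":0}
  ],
  "fingers": -0.4
}}

```text
time: 49.85
ee_pos: [0.5643, -0.0672, 0.2202]
ee_rot: [[-0.026, 1.0, 0.008], [1.0, 0.026, -0.0], [-0.0, 0.008, -1.0]]
ft_force: [0.1, 0.3, -2.0]
grip_width: 0.0253
```

Run:
```python
from h import *
p=shot('wrist','w30.png'); o=get_obs(); print(o['ee_pos'],o['ft_force'].round(1)); 
np.savez('w30.npz',**{k:p[k] for k in ('frame','mtx','Rw','tw')})
cv2.imwrite('pics/w30c.png',cv2.resize(cv2.imread('pics/w30.png')[60:300,200:480],None,fx=2.5,fy=2.5,interpolation=cv2.INTER_CUBIC))
w=dict(np.load('w30.npz'))
```

```text
[ 0.56340649 -0.06739587  0.21725963] [ 0.3 -0.7 -1. ]
```

View pics/w30c.png

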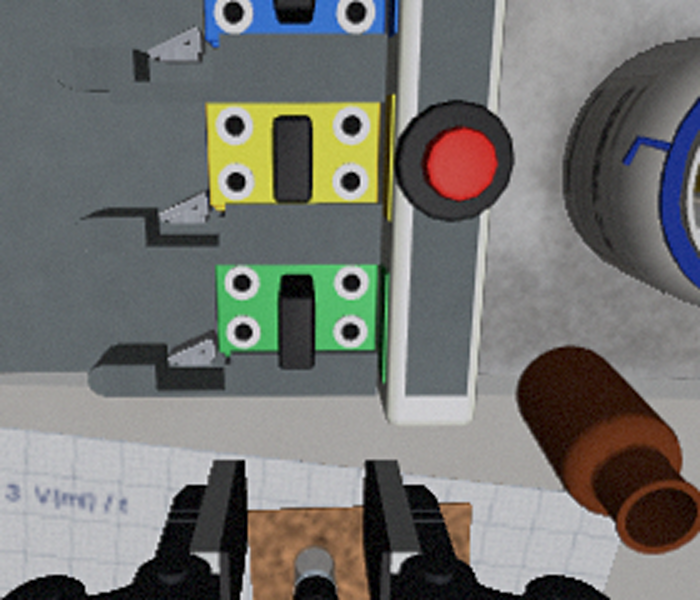

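Run:
```python
from h import *
a=dict(np.load('w2.npz'));b=dict(np.load('w30.npz'))
for z in (.08,.085,.09,.095,.1,.105,.11): print(z, ray(a,(459.1,166.5),z)[:2].round(4), ray(b,(384.6,125),z)[:2].round(4))
s=shot('scene','s30.png'); t=shot('top')
r=look_for(s,'start_button'); print(r[0])
x,y,w,h=r[0]['extent']
o=get_obs();R=np.array(o['ee_rot']); print((R.T@(np.array([.618,-.0022,.14])-o['ee_pos'])*1000).round(1))
cv2.imwrite('pics/s30c.png',cv2.resize(cv2.imread('pics/s30.png')[200:300,200:320],None,fx=5,fy=5,interpolation=cv2.INTER_CUBIC))
for z in (.08,.085,.09,.095,.1,.105,.11): print(z,proj(s,[.618,-.0022,z]))
```

```text
0.08 [ 0.6226 -0.0052] [ 0.6177 -0.0025]
0.085 [ 0.6202 -0.0042] [ 0.6166 -0.0022]
0.09 [ 0.6179 -0.0031] [ 0.6155 -0.0018]
0.095 [ 0.6155 -0.0021] [ 0.6144 -0.0015]
0.1 [ 0.6131 -0.001 ] [ 0.6133 -0.0012]
0.105 [0.6107 0.    ] [ 0.6122 -0.0009]
0.11 [0.6083 0.0011] [ 6.111e-01 -6.000e-04]Traceback (most recent call last):
  File "<stdin>", line 5, in <module>
IndexError: list index out of range
```

Run:
```python
from h import *
t=shot('top','t31.png')
for uv,z in [((240,126),.1),((234.5,167),.098),((222,128),.1),((258,128),.1),((240,143),.1),((240,110),.2),((205,85),.2)]: print(uv,z,ray(t,uv,z).round(3))
o=get_obs();R=np.array(o['ee_rot']); print(o['ee_pos'],(R.T@(np.array([.614,-.0014,.14])-o['ee_pos'])*1000).round(1))
cv2.imwrite('pics/t31c.png',cv2.resize(cv2.imread('pics/t31.png')[40:280,140:440],None,fx=2.6,fy=2.5,interpolation=cv2.INTER_CUBIC))
```

```text
(240, 126) 0.1 [ 0.72  -0.016  0.1  ]
(234.5, 167) 0.098 [ 0.612 -0.008  0.098]
(222, 128) 0.1 [0.713 0.03  0.1  ]
(258, 128) 0.1 [ 0.716 -0.063  0.1  ]
(240, 143) 0.1 [ 0.675 -0.019  0.1  ]
(240, 110) 0.2 [ 0.731 -0.035  0.2  ]
(205, 85) 0.2 [0.789 0.05  0.2  ]
[ 0.56207588 -0.0673144   0.21359047] [64.5 53.7 73.5]
```

View pics/t31c.png

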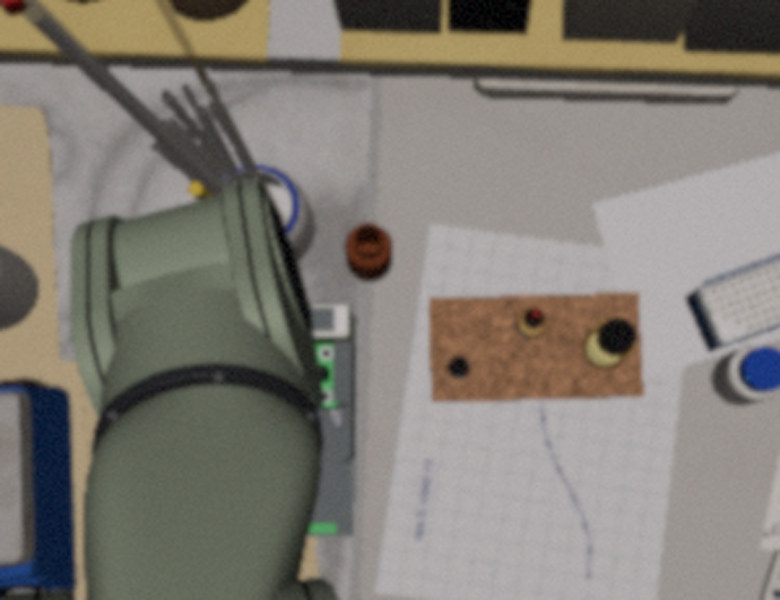

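Run:
```python
from h import *
s=shot('scene','s31.png')
```

```text
(no output)
```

View pics/s31.png

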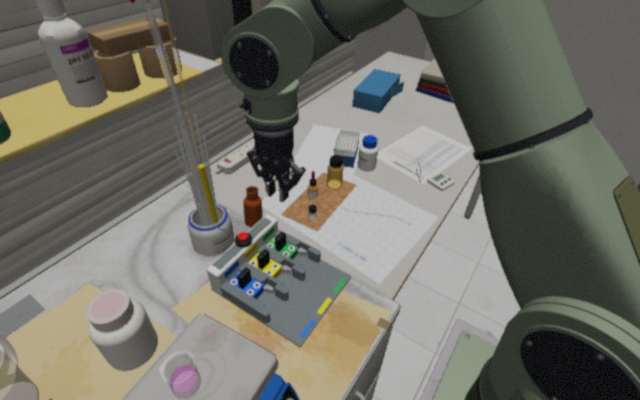

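Run:
```python
import cv2
a=cv2.imread('pics/top0.png')[0:170,100:310]; b=cv2.imread('pics/scene0.png')[0:260,120:300]
cv2.imwrite('pics/ta.png',cv2.resize(a,None,fx=3.5,fy=3.5,interpolation=cv2.INTER_CUBIC)); cv2.imwrite('pics/sb.png',cv2.resize(b,None,fx=2.3,fy=2.3,interpolation=cv2.INTER_CUBIC))
```

```text
(no output)
```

View pics/ta.png

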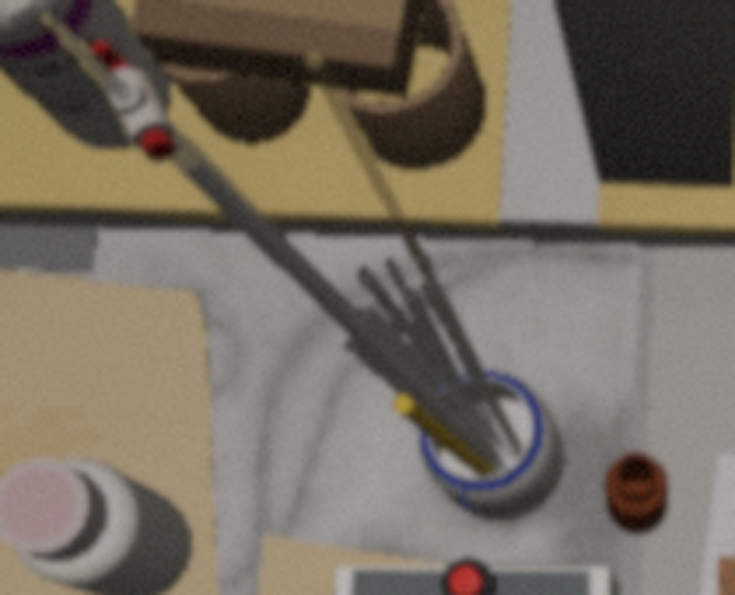

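View pics/sb.png

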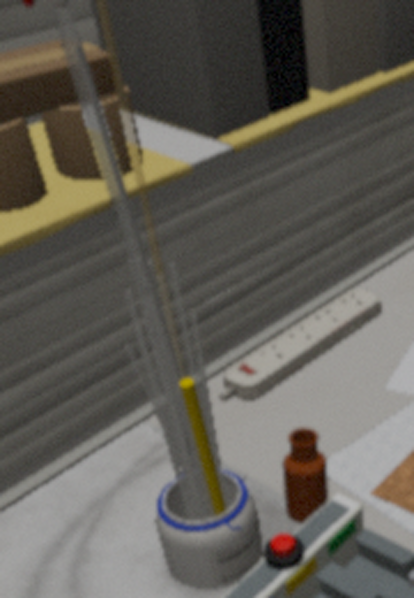

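Run:
```python
from h import *
t=shot('top'); s=shot('scene')
def tri(a,b):
    A=[];B=[]
    for p,uv in ((t,a),(s,b)):
        P=np.array(p['mtx'])@np.c_[p['Rw'],p['tw']]
        A+= [uv[0]*P[2]-P[0],uv[1]*P[2]-P[1]]
    v=np.linalg.svd(np.array(A))[2][-1]; X=v[:3]/v[3]; return X.round(3), (proj(t,X)-a).round(1),(proj(s,X)-b).round(1)
print('pencil tip',tri((215.4,115.4),(201.3,166.5)))
print('button',tri((233,165.5),(243.5,238)))
for b in ((176.5,128),(175,138),(195,113),(206,134)): print(tri((204.3,77.1),b),tri((211.5,74.5),b))
# pipette at red ring lower end
print(tri((144.5,40.5),(152,10)))
# pot rim near edge
print('pot rim c',tri((238,123),(208.5,218)), tri((237,139),(215,229)))
```

```text
pencil tip (array([0.698, 0.005, 0.26 ]), array([0.1, 0.2]), array([-0.3, -0.1]))
button (array([ 0.615, -0.003,  0.091]), array([0.4, 0.7]), array([-1. , -0.2]))
(array([0.75 , 0.009, 0.335]), array([1.3, 1.7]), array([-2.3, -0.8])) (array([ 0.762, -0.001,  0.325]), array([0.6, 0.8]), array([-1.1, -0.4]))
(array([0.758, 0.014, 0.313]), array([1.8, 2.4]), array([-3.1, -1. ])) (array([0.77 , 0.004, 0.302]), array([1.1, 1.5]), array([-1.9, -0.6]))
(array([ 0.726, -0.01 ,  0.373]), array([4.9, 6.9]), array([-8.6, -3.1])) (array([ 0.736, -0.02 ,  0.364]), array([4.3, 6. ]), array([-7.5, -2.7]))
(array([ 0.726, -0.008,  0.336]), array([ 8.7, 13.5]), array([-17. ,  -6.8])) (array([ 0.738, -0.018,  0.325]), array([ 8.2, 12.7]), array([-15.8,  -6.2]))
(array([0.71 , 0.025, 0.562]), array([2.2, 2.5]), array([-3.1, -1.3]))
pot rim c (array([ 0.732, -0.007,  0.083]), array([0.1, 0.2]), array([-0.2, -0.1])) (array([ 0.697, -0.001,  0.07 ]), array([-1.1, -1.7]), array([2.4, 0.6]))
```

Run:
```python
from h import *
t=shot('top')
for z in (.35,.4,.45,.5,.55): print(z,[ray(t,uv,z)[:2].round(3) for uv in ((236,112),(250,113),(175,128))], proj(t,[.562,-.067,z]))
```

```text
0.35 [array([ 0.679, -0.059]), array([ 0.678, -0.087]), array([0.644, 0.057])] [236.68325956 171.68646095]
0.4 [array([ 0.664, -0.07 ]), array([ 0.663, -0.096]), array([0.631, 0.038])] [231.00850552 167.32706955]
0.45 [array([ 0.648, -0.081]), array([ 0.648, -0.105]), array([0.617, 0.019])] [224.46135169 162.29749366]
0.5 [array([ 0.633, -0.092]), array([ 0.632, -0.114]), array([ 0.604, -0.   ])] [216.82387113 156.43032006]
0.55 [array([ 0.617, -0.104]), array([ 0.617, -0.123]), array([ 0.591, -0.019])] [207.79895931 149.49731068]
```

Request:
{"op": "step_arm", "data": {
  "moves": [
    {"translation":[32,3,0],"turn":0},
    {"translation":[64,3,0],"turn":0},
    {"translation":[64,3,20],"turn":0},
    {"translation":[64,3,40],"turn":0},
    {"translation":[64,3,50],"turn":0},
    {"translation":[64,3,50],"turn":0},
    {"translation":[64,3,50],"turn":0}
  ],
  "fingers": 1
}}

```text
time: 51.0
ee_pos: [0.564, -0.0033, 0.1651]
ee_rot: [[-0.026, 1.0, 0.0], [1.0, 0.026, 0.0], [0.0, 0.0, -1.0]]
ft_force: [-0.2, 0.6, 0.3]
grip_width: 0.0855
```

Run:
```python
from h import *
p=shot('wrist','w32.png'); o=get_obs(); print(o['ee_pos'],o['ft_force'].round(1),o['ee_rot'][:,0].round(4)); s=shot('scene','s32.png')
```

```text
[ 0.56406217 -0.00329382  0.16531874] [0.8 0.3 0.3] [-2.580e-02  9.997e-01  2.000e-04]
```

View pics/w32.png

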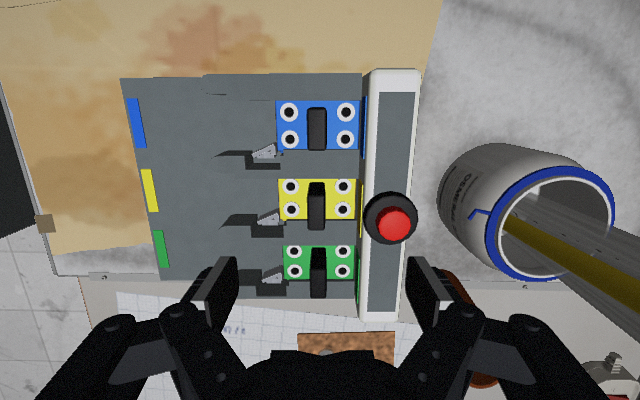

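View pics/s32.png

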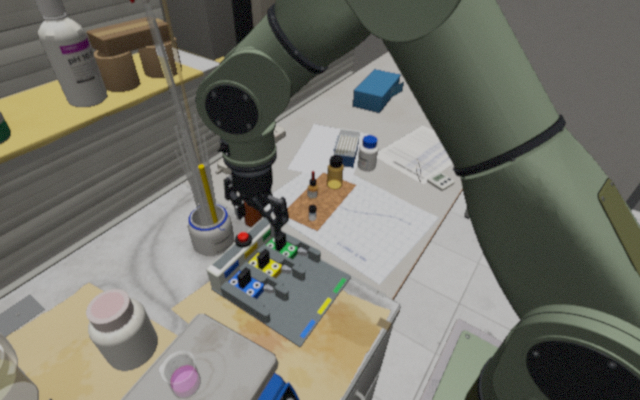

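```bash
python3 - <<'E'
from h import *
p=shot('wrist'); o=get_obs(); R=np.array(o['ee_rot']); t=np.array(o['ee_pos'])
for tp in ([0,.0425,.006],[.011,.0425,.006],[-.011,.0425,.006],[.011,.05,.006],[.011,.0425,.019],[.011,.0425,.0],[.011,.0425,-.01]): print(tp,proj(p,R@np.array(tp)+t).round(1))
for z in (.085,.091,.095,.1): X=ray(p,(395,224),z); print(z,X.round(4),(R.T@(X-t)*1000).round(1))
E
python3 -c "
import cv2
cv2.imwrite('pics/w32c.png',cv2.resize(cv2.imread('pics/w32.png')[180:380,340:540],None,fx=3,fy=3,interpolation=cv2.INTER_CUBIC))"
```

```text
[0, 0.0425, 0.006] [407.8 272.2]
[0.011, 0.0425, 0.006] [409.8 252.9]
[-0.011, 0.0425, 0.006] [405.8 290.6]
[0.011, 0.05, 0.006] [424.9 252.9]
[0.011, 0.0425, 0.019] [403.  241.2]
[0.011, 0.0425, 0.0] [413.4 259. ]
[0.011, 0.0425, -0.01] [420.1 270.4]
0.085 [ 0.6183 -0.0071  0.085 ] [-5.1 54.1 80.4]
0.091 [ 0.6166 -0.0045  0.091 ] [-2.5 52.4 74.4]
0.095 [ 0.6155 -0.0029  0.095 ] [-0.8 51.4 70.4]
0.1 [ 0.6141 -0.0008  0.1   ] [ 1.3 50.  65.4]
```

View pics/w32c.png

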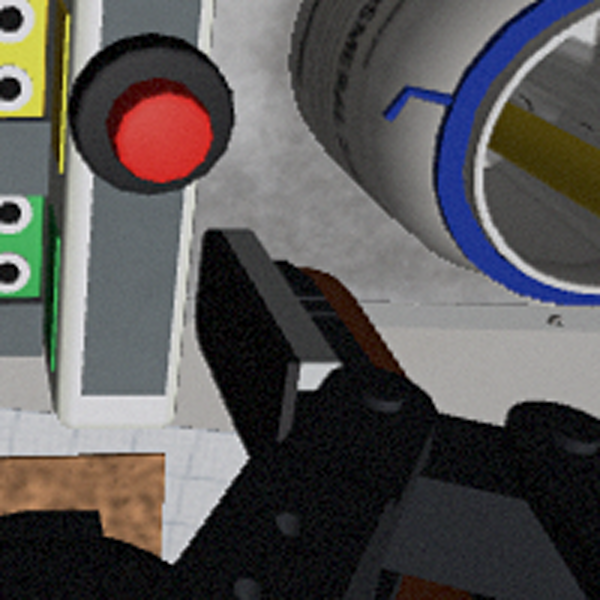

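Request:
{"op": "step_arm", "data": {
  "moves": [
    {"translation":[0,5,15],"turn":0},
    {"translation":[0,5,35],"turn":0},
    {"translation":[0,5,50],"turn":0},
    {"translation":[0,5,58],"turn":0},
    {"translation":[0,5,58],"turn":0},
    {"translation":[0,5,58],"turn":0}
  ]
}}

```text
time: 51.75
ee_pos: [0.5689, -0.0031, 0.107]
ee_rot: [[-0.026, 1.0, 0.0], [1.0, 0.026, 0.0], [0.0, 0.0, -1.0]]
ft_force: [-2.5, -0.2, 1.4]
grip_width: 0.0856
```

Run:
```python
from h import *
p=shot('wrist','w33.png'); o=get_obs(); print(o['ee_pos'],o['ft_force'].round(1),o['ee_rot'][:,0].round(4))
cv2.imwrite('pics/w33c.png',cv2.resize(cv2.imread('pics/w33.png')[130:380,340:590],None,fx=2.4,fy=2.4,interpolation=cv2.INTER_CUBIC))
```

```text
[ 0.56896646 -0.00308018  0.10720686] [-1.2 -0.3  1.6] [-2.590e-02  9.997e-01  1.000e-04]
```

View pics/w33c.png

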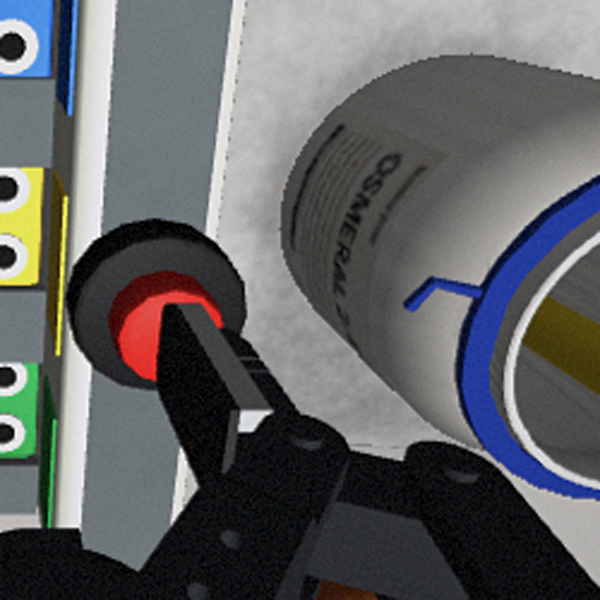

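Request:
{"op": "step_arm", "data": {
  "moves": [
    {"translation":[0,-2,2],"turn":0},
    {"translation":[0,-2,4],"turn":0},
    {"translation":[0,-2,5],"turn":0},
    {"translation":[0,-2,5],"turn":0}
  ]
}}

```text
time: 52.2
ee_pos: [0.5672, -0.0031, 0.1018]
ee_rot: [[-0.026, 1.0, 0.001], [1.0, 0.026, 0.0], [0.0, 0.001, -1.0]]
ft_force: [2.1, 0.3, 5.1]
grip_width: 0.0855
```

Request:
{"op": "step_arm", "data": {
  "moves": [
    {"translation":[0,0,1],"turn":0},
    {"translation":[0,0,2],"turn":0},
    {"translation":[0,0,3],"turn":0},
    {"translation":[0,0,3],"turn":0}
  ]
}}

```text
time: 52.6
ee_pos: [0.5675, -0.0031, 0.1008]
ee_rot: [[-0.026, 1.0, 0.003], [1.0, 0.026, -0.0], [-0.0, 0.003, -1.0]]
ft_force: [-13.4, -1.2, 45.6]
grip_width: 0.0855
```

Request:
{"op": "step_arm", "data": {
  "moves": [
    {"translation":[0,0,-3],"turn":0},
    {"translation":[0,0,-20],"turn":0},
    {"translation":[0,0,-50],"turn":0},
    {"translation":[0,0,-80],"turn":0},
    {"translation":[0,0,-110],"turn":0},
    {"translation":[0,0,-120],"turn":0},
    {"translation":[0,0,-120],"turn":0}
  ]
}}

```text
time: 53.3
ee_pos: [0.567, -0.0033, 0.2195]
ee_rot: [[-0.026, 1.0, 0.001], [1.0, 0.026, -0.0], [-0.0, 0.001, -1.0]]
ft_force: [-0.3, -0.9, -0.1]
grip_width: 0.0855
```

Run:
```python
from h import *
p=shot('wrist','w34.png'); o=get_obs(); print(o['ee_pos'],o['ft_force'].round(1)); s=shot('scene','s34.png'); t=shot('top','t34.png')
for k in ['amber_vial_center','dropper_bottle_center','vial_1_center','brown_bottle_center','white_bottle_small_center']:
    r=look_for(s,k); print(' ',k,[(np.round(x['extent']).tolist(),round(x['confidence'],2)) for x in r[:1]])
cv2.imwrite('pics/w34c.png',cv2.resize(cv2.imread('pics/w34.png')[60:300,140:460],None,fx=2.5,fy=2.5,interpolation=cv2.INTER_CUBIC))
```

```text
[ 0.56657179 -0.00332448  0.21822468] [ 0.1 -0.5 -0.2]
  amber_vial_center [([328.0, 157.0, 15.0, 32.0], 0.94)]
  dropper_bottle_center [([249.0, 248.0, 34.0, 34.0], 0.71)]
  vial_1_center []
  brown_bottle_center [([241.0, 188.0, 23.0, 39.0], 0.66)]
  white_bottle_small_center [([359.0, 136.0, 18.0, 34.0], 0.97)]
```

View pics/w34c.png

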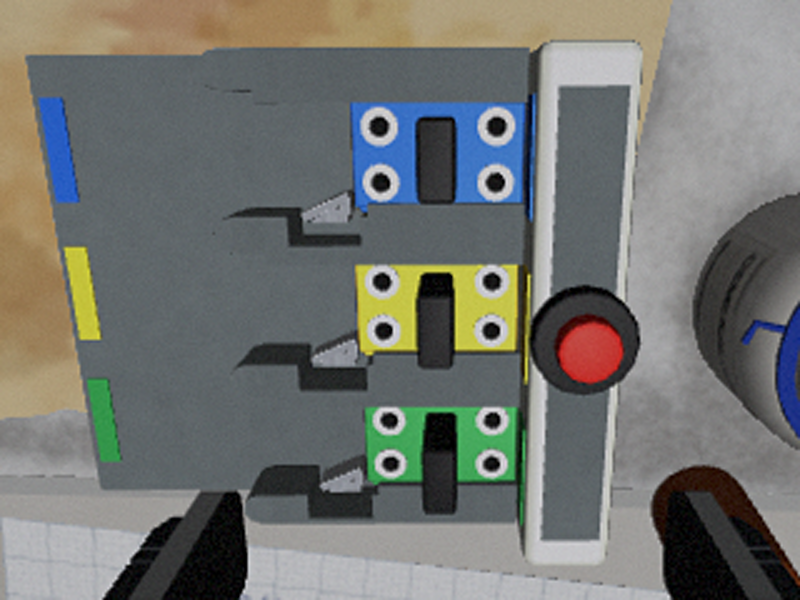

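View pics/s34.png

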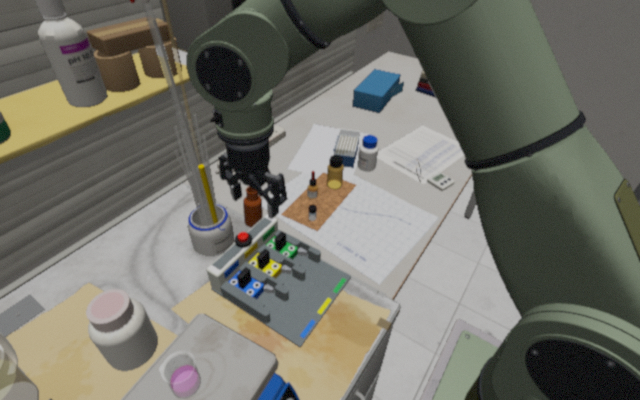

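Run:
```python
from h import *
p=shot('wrist'); o=get_obs(); R=np.array(o['ee_rot']); t=np.array(o['ee_pos'])
for z in (.091,.095,.1): X=ray(p,(375.8,199.8),z); print(z,X.round(4),(R.T@(X-t)*1000).round(1))
```

```text
0.091 [ 0.6139 -0.0032  0.091 ] [ -1.2  47.3 127.2]
0.095 [ 0.6131 -0.0019  0.095 ] [1.000e-01 4.660e+01 1.232e+02]
0.1 [ 6.121e-01 -2.000e-04  1.000e-01] [  1.8  45.6 118.2]
```

Request:
{"op": "step_arm", "data": {
  "moves": [
    {"translation":[0.5,1,40],"turn":0},
    {"translation":[0.5,1,80],"turn":0},
    {"translation":[0.5,1,100],"turn":0},
    {"translation":[0.5,1,107],"turn":0},
    {"translation":[0.5,1,107],"turn":0},
    {"translation":[0.5,1,107],"turn":0}
  ]
}}

```text
time: 54.35
ee_pos: [0.5682, -0.0026, 0.1127]
ee_rot: [[-0.026, 1.0, 0.001], [1.0, 0.026, 0.0], [0.0, 0.001, -1.0]]
ft_force: [0.5, -0.3, -0.2]
grip_width: 0.0855
```

Request:
{"op": "step_arm", "data": {
  "moves": [
    {"translation":[0,0,2],"turn":0},
    {"translation":[0,0,2],"turn":0},
    {"translation":[0,0,2],"turn":0}
  ]
}}

```text
time: 54.65
ee_pos: [0.5679, -0.0027, 0.11]
ee_rot: [[-0.026, 1.0, 0.001], [1.0, 0.026, 0.0], [0.0, 0.001, -1.0]]
ft_force: [-0.4, 0.3, 0.0]
grip_width: 0.0855
```

Request:
{"op": "step_arm", "data": {
  "moves": [
    {"translation":[0,0,2],"turn":0},
    {"translation":[0,0,2],"turn":0},
    {"translation":[0,0,2],"turn":0}
  ]
}}

```text
time: 54.95
ee_pos: [0.5679, -0.0026, 0.1077]
ee_rot: [[-0.026, 1.0, 0.0], [1.0, 0.026, 0.0], [0.0, 0.0, -1.0]]
ft_force: [0.1, -0.5, 1.4]
grip_width: 0.0852
```

Request:
{"op": "step_arm", "data": {
  "moves": [
    {"translation":[0,0,2.5],"turn":0},
    {"translation":[0,0,2.5],"turn":0},
    {"translation":[0,0,2.5],"turn":0}
  ]
}}

```text
time: 55.25
ee_pos: [0.5678, -0.0026, 0.1051]
ee_rot: [[-0.026, 1.0, 0.0], [1.0, 0.026, 0.0], [0.0, 0.0, -1.0]]
ft_force: [1.5, -0.6, 2.2]
grip_width: 0.0852
```

Request:
{"op": "step_arm", "data": {
  "moves": [
    {"translation":[0,0,2],"turn":0},
    {"translation":[0,0,2],"turn":0},
    {"translation":[0,0,2],"turn":0}
  ]
}}

```text
time: 55.55
ee_pos: [0.5679, -0.0027, 0.1031]
ee_rot: [[-0.026, 1.0, 0.0], [1.0, 0.026, 0.0], [0.0, 0.0, -1.0]]
ft_force: [0.9, 0.2, 3.7]
grip_width: 0.0855
```

Request:
{"op": "step_arm", "data": {
  "moves": [
    {"translation":[0,0,1.5],"turn":0},
    {"translation":[0,0,1.5],"turn":0},
    {"translation":[0,0,1.5],"turn":0}
  ]
}}

```text
time: 55.85
ee_pos: [0.5679, -0.0027, 0.1018]
ee_rot: [[-0.026, 1.0, 0.0], [1.0, 0.026, 0.0], [0.0, 0.0, -1.0]]
ft_force: [-0.4, -0.7, 7.7]
grip_width: 0.0855
```

Request:
{"op": "step_arm", "data": {
  "moves": [
    {"translation":[0,0,0.6],"turn":0},
    {"translation":[0,0,0.6],"turn":0}
  ]
}}

```text
time: 56.05
ee_pos: [0.5679, -0.0026, 0.1016]
ee_rot: [[-0.026, 1.0, 0.001], [1.0, 0.026, -0.0], [-0.0, 0.001, -1.0]]
ft_force: [-2.5, -1.3, 16.0]
grip_width: 0.0854
```

Request:
{"op": "step_arm", "data": {
  "moves": [
    {"translation":[0,0,-3],"turn":0},
    {"translation":[0,0,-20],"turn":0},
    {"translation":[0,0,-50],"turn":0},
    {"translation":[0,0,-90],"turn":0},
    {"translation":[0,0,-120],"turn":0},
    {"translation":[0,0,-120],"turn":0},
    {"translation":[0,0,-120],"turn":0},
    {"translation":[0,0,-120],"turn":0}
  ]
}}

```text
time: 56.85
ee_pos: [0.5673, -0.0027, 0.22]
ee_rot: [[-0.026, 1.0, -0.002], [1.0, 0.026, -0.0], [-0.0, -0.002, -1.0]]
ft_force: [-0.4, -0.1, 0.4]
grip_width: 0.0853
```

Run:
```python
from h import *
p=shot('wrist','w35.png'); o=get_obs(); print(o['ee_pos'],o['ft_force'].round(1)); t=shot('top','t35.png'); s=shot('scene','s35.png')
cv2.imwrite('pics/w35c.png',cv2.resize(cv2.imread('pics/w35.png')[60:300,140:460],None,fx=2.0,fy=2.0,interpolation=cv2.INTER_CUBIC))
cv2.imwrite('pics/s35c.png',cv2.resize(cv2.imread('pics/s35.png')[120:320,200:420],None,fx=3,fy=3,interpolation=cv2.INTER_CUBIC))
```

```text
[ 0.56726418 -0.00271471  0.21991844] [0.6 0.4 0.1]
```

View pics/w35c.png

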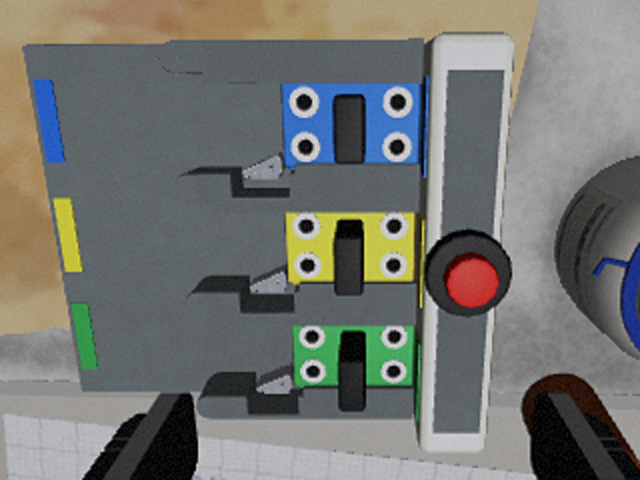

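View pics/s35c.png

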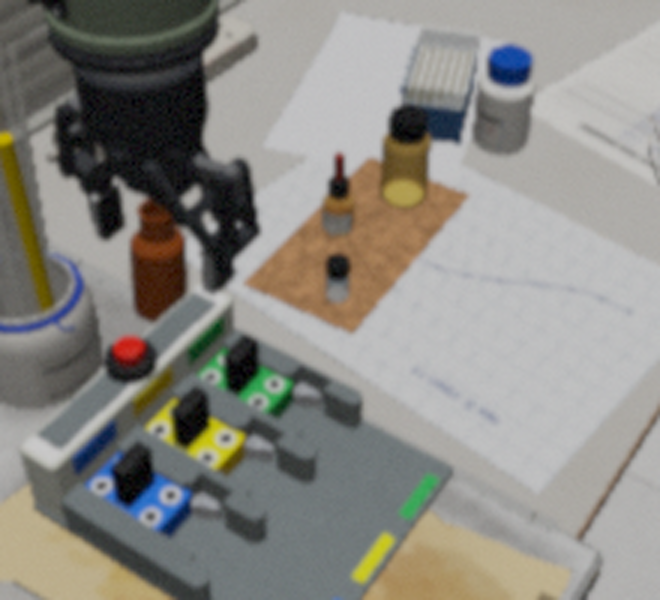

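The last pictures show all three cassettes home with their catches out. The button is back up, the bottles stand on the mat, and the bystanders are where they were. Handing in.

```bash
python3 -c "
from station import job
print(job.hand_in())"
```

```text
the job is handed in; nothing more can be done
None
```

The job is done and handed in at about 57 s on the robot's clock.

- **Shelf and cassettes:** I moved the amber bottle, dropper bottle and small vial from the shelf and stood them upright on the cork mat. Then I slid the blue, yellow and green cassettes into their own lanes until each met its end stop (11–14 N). The green one had been knocked about 5 cm aside earlier; I found it again before picking it up.
- **Start button:** I pressed it fully and released it, twice. On the first press the stop was met at 45.6 N by the fingertip, more than I intended. I repeated it gently as a check, and the force rose steadily over about 6 mm of travel to a hard stop, peaking at 16 N.
- **Last checks:** The final pictures show all three catches sprung out behind the cassettes and the button back up. The three things stand upright on the mat, the brown bottle and the white bottle are in place, and the gripper is clear of everything.
- **Disagreements:**
  - In a late scene picture the detector missed the small vial and put the dropper bottle's box on the dock. Both show clearly on the mat in the images.
  - I did no pull-back test on the catches, so latching was judged from the pictures and the stop contact alone.

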